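# Set up a bush height check under a straightedge

## Robot

A 6-joint arm with a two-finger parallel gripper is mounted at the origin on the work surface. World frame = base frame: x ahead of the robot, y to its left, z up, the work surface at z = 0. Lengths are in m, angles in degrees, forces in N, time in s.
With the tool pointing down it reaches from about 0.375 to 0.9 m from the base axis. Payload 3.1 kg.
Tool frame: the origin (TCP) lies between the finger pads; the fingertips stand 11 mm ahead of it and the grasp point (between the pads) lies 8 mm behind it; z points along the fingers, y is the line along which they close (so a half turn about z gives the same grasp; the last joint's range is limited). The gripper opens to 87 mm and grips with 3 to 60 N. Pads are 19 mm wide; open, the fingers measure 117 mm over their backs; the gripper's body (75 mm by 190 mm) begins 51 mm behind the grasp point.
Start: joints at [-76.92, 30.224, 82.088, -0, 67.689, -10.227], TCP at [0.247, -0.574, 0.234] pointing down, gripper open.
Joint ranges: [-176.69, 176.69], [-43.24, 126.21], [12.49, 139.97], [-82, 262], [0, 151.66], [-163.58, 163.58]. Speed limits (degrees/s): [159.86, 159.86, 180, 180, 180, 180].

## Interface

Orientations are given as a 3x3 rotation matrix whose columns are the frame's x, y, z axes.
In Python, from rig import bot, viewer, workorder, nets gives the robot as it stands. The module is installed in compiled form; this text tells all that it offers.
- The arm moves only by the tool move_arm, never from a script. Its argument "increments" is a list of rows, each a list of 7 numbers: the shift along the tool's x, y, z normalised to -1 to 1, where 1 is 0.3 m, then the turn, a rotation vector about the tool's x, y, z normalised to -1 to 1, where 1 is pi rad, then the opening, from 0 (shut) to 1 (fully open). In form: [[tx, ty, tz, wx, wy, wz, grip], ...]. A call has 1 to 10 rows; each row is the pose to reach, as a shift and turn from the pose commanded when the call began, along the tool's axes at that moment, turning the shorter way round; what a row does not reach only later rows make up. A row lasts 1/12 s, in which the tool goes at most 41.7 mm and 7.16 degrees, less where a joint would pass 70% of its speed; a pose out of reach is approached as far as the arm can. A call with a number of a shift or a turn outside -1 to 1 is refused whole. A call with a gripper value outside its range is refused whole. The fingers move at their own pace and stop on an object; the grip force is fixed at half the most. Time passes only in rows, so rows that repeat a pose let the fingers close. It gives the time, the measured TCP pose, the force, the opening and the grip force at its end, in the units of the state.
- bot.read_state(): the state, without advancing time (a new reading comes with each control period).
- viewer.capture(name): name is "side" or "top" or "wrist"; returns a dict with "image" (420x560x3 uint8, blue, green, red), "K" (3x3 intrinsics, pixels), "eye" and "orientation" of the camera in the world. Camera axes: x right, y up, looking along -z (the intrinsics and any distortion apply to the point x, -y, -z); pixel columns grow to the right and rows downward; lengths in m; the calibration is good to about 2 mm. A picture is of the moment at which its call begins. There is no depth.
- workorder.hand_in(): hands the job in; it is judged then, once.
Trained networks look in the newest picture that a camera, given by its name, has taken for a name from the list of things; names that differ only in an ending like _2 or _b are one class to them, and where a whole thing is asked for, a point or a joint stands for the part that bears it (a point fixed in the world has none). Each returns a list of dicts, best first, with "conf" (0 to 1); they miss things now and then, are a little off and sometimes report something else, mostly with a low value. They report only what shows in the picture. A call takes as long as a camera call.
- nets.find_in(camera, thing): "location" ([column, row] in pixels, amid what is visible of it).
The state is a dict: "time_s": time; "joint_positions": joint angles; "qvel": joint speeds; "tau": joint torques, N m; "position": TCP position; "tcp_rot": TCP orientation; "force": force on the tool from outside, world axes, zero at the start; "moment": the same for the moment, N m; "opening": opening from 0.0 (shut) to 1.0 (fully open); "grasp_force": force on a finger pad.
Only numpy, scipy, OpenCV 4.12 (cv2) and the standard library are available. Lean on these libraries where they do the work, as an engineer would, in place of code of your own. Each camera call takes 0.05 s, during which the arm holds its last target. There are 200 camera calls.

## Task

Set up the height check on the dark surface plate: stand the short flanged bush in the scribed ring at the plate's centre, the plain block midway between the bush and the round dowel, and the vee block midway between the bush and the flat stop, all three in line along the plate's long centre line, with the bush flange and the vee groove the same way up as you find them. Then lay the straightedge along that line across the tops of both blocks, centred over the bush, and last stand the knobbed weight on top of it, directly above the bush. Leave the tall slim bush where it is.

Things in the scene. Friction and masses are not known exactly. Their poses are not given: they have to be found in the camera images.
- plate: Fixed dark steel surface plate, a slab 110 (its x) x 260 (its y, the long side) x 15 mm high, lying on the bench. Origin at the centre of its underside (bench level, z = 0); z up; its working face is 15 mm above the origin. A white scribed ring of 25 mm radius is drawn flat on the working face round its centre. It lies turned within 0.35 rad of its y axis being world y.
- dowel: Fixed round steel dowel, 16 mm diameter, 18 mm high, standing on the plate's long centre line 115 mm from the plate's centre, at one end or the other (it changes). Origin at the centre of its underside, z up.
- stop: Fixed flat steel stop bar, 44 (x, across the plate) x 14 (y) x 18 mm high, standing on the plate's long centre line 115 mm from the plate's centre, at the end opposite to the dowel. Origin at the centre of its underside, z up.
- plain_block: Loose plain rectangular steel setting block, 30 (x) x 44 (y) x 45 mm high (z), about 0.45 kg, with dark round holes drawn on its top and its two 44 mm faces (surface marks only). Stands upright on the bench. Origin at the centre of its underside.
- vee_block: Loose steel vee block, 36 (x) x 36 (y) x 45 mm high (z), about 0.32 kg, with a vee groove 24 mm wide and 18 mm deep along y in its top (the shoulders left beside it are 6 mm wide and at full height). Stands upright on the bench, groove up. Origin at the centre of its underside. It may be turned either way about z when placed.
- flanged_bush: Loose short brass flanged bush, 42 mm high, flange at the bottom 40 mm diameter and 10 mm high, body above it 29 mm diameter; dark bore drawn on top. About 0.22 kg, stands upright on the bench. Origin at the centre of its underside, z is its axis.
- tall_bush: Loose tall slim plain brass bush, 25 mm diameter, 62 mm high, no flange; not part of this job, to be left alone. Stands upright on the bench. Origin at the centre of its underside.
- straightedge: Loose blackened steel straightedge, a flat bar 30 (x) x 220 (y, its length) x 12 mm thick (z), about 0.55 kg, with a pale dot at each end. Lies flat on the bench beyond the plate, its length within 0.1 rad of world y. Origin at the centre of its underside.
- weight: Loose grey cast-iron weight: a round body 38 mm diameter and 26 mm high, drawn in above (14 mm neck from 30 to 36 mm) to a knob 23 mm diameter from 38 to 46 mm, its top. About 0.27 kg, stands upright on the bench. Origin at the centre of its underside, z is its axis. It and the other small loose things stand in changing places to the left and right of the plate, among other workshop clutter such as a dark hex nut, at least 90 mm from centre to centre.

How it is judged (in metres and radians):
On the way, in this order (a step that is already met when the one before it is completed fails the run):
1. flanged bush in the ring, plain block midway to the dowel and vee block midway to the stop, all standing on the plate (horizontal distance between flanged_bush and plate below 0.012 m and height (world z) of flanged_bush between 0.012 and 0.018 m and angle between each of flanged_bush, plain_block, vee_block's own z axis and vertical below 0.05 rad and height (world z) of plain_block between 0.012 and 0.018 m and x of plain_block in the frame of plate between -0.014 and 0.014 m and horizontal distance between plain_block and dowel between 0.043 and 0.073 m and horizontal distance between plain_block and flanged_bush between 0.041 and 0.075 m and height (world z) of vee_block between 0.012 and 0.018 m and x of vee_block in the frame of plate between -0.014 and 0.014 m and horizontal distance between vee_block and stop between 0.043 and 0.073 m and horizontal distance between vee_block and flanged_bush between 0.041 and 0.075 m and linear speed of each of flanged_bush, plain_block, vee_block below 0.02 m/s and angular speed of each of flanged_bush, plain_block, vee_block below 0.2 rad/s), for 0.2 s.
2. straightedge lying level across both blocks, over the bush (horizontal distance between flanged_bush and plate below 0.012 m and height (world z) of flanged_bush between 0.012 and 0.018 m and angle between each of flanged_bush, plain_block, vee_block's own z axis and vertical below 0.05 rad and height (world z) of plain_block between 0.012 and 0.018 m and x of plain_block in the frame of plate between -0.014 and 0.014 m and horizontal distance between plain_block and dowel between 0.043 and 0.073 m and horizontal distance between plain_block and flanged_bush between 0.041 and 0.075 m and height (world z) of vee_block between 0.012 and 0.018 m and x of vee_block in the frame of plate between -0.014 and 0.014 m and horizontal distance between vee_block and stop between 0.043 and 0.073 m and horizontal distance between vee_block and flanged_bush between 0.041 and 0.075 m and height (world z) of straightedge between 0.057 and 0.063 m and angle between straightedge's own z axis and vertical below 0.03 rad and horizontal distance between straightedge and flanged_bush below 0.015 m and angle between the y axis of straightedge and the y axis of plate, either way round below 0.14 rad and linear speed of straightedge below 0.02 m/s and angular speed of straightedge below 0.2 rad/s), for 0.2 s.
At the end, for the whole second after the job is handed in: Bush within 12 mm of plate centre; blocks within 14 mm of the centre line, 43-73 mm from dowel/stop and 41-75 mm from bush; all upright on plate; straightedge level on both blocks, within 15 mm of bush axis and 0.14 rad of plate; weight upright on it within 15 mm of bush axis; at rest (all of step 2 and height (world z) of weight between 0.069 and 0.075 m and angle between weight's own z axis and vertical below 0.05 rad and horizontal distance between weight and flanged_bush below 0.015 m and linear speed of each of flanged_bush, plain_block, vee_block, weight below 0.02 m/s and angular speed of each of flanged_bush, plain_block, vee_block, weight below 0.2 rad/s); the robot touches nothing.
It fails at once if the tall slim bush is moved by more than 20 mm or tipped over (distance of tall_bush from where it was at the start of the episode above 0.02 m or angle between tall_bush's own z axis and vertical above 0.3 rad).
It also fails if it takes over 141 s, if anything falls off the work surface, if the arm or the gripper's body presses on something with over 40 N, if the wrist force passes 120 N, or if a joint passes its speed limit or range.

## Working session

There is one attempt and no reset: what is moved stays moved. The work goes in short steps, Python scripts to look and compute and a tool call to move; the robot and the scene stay as the last step left them, time stands still between calls to the robot, and variables do not carry over. Pictures are saved under pics/ and viewed, at most 14 in all, crops included, and the job is handed in when it is done.

Besides the shell and the picture viewer there is one more tool, called by a JSON object that holds its "fn" and its "kwargs", one argument or row to a line. move_arm: Moves the arm, as the interface text tells. Its arguments: {"type":"object","properties":{"increments":{"type":"array"}},"required":["increments"]}

```bash
mkdir -p pics; cat > h.py <<'E'
import numpy as np,cv2
from rig import bot,viewer,workorder,nets
def cap(n,f=None):
    c=viewer.capture(n)
    if f: cv2.imwrite('pics/'+f,c['image'])
    return c
def ray(c,p,z):
    d=np.array([(p[0]-c['K'][0][2])/c['K'][0][0],-(p[1]-c['K'][1][2])/c['K'][1][1],-1.])
    d=np.array(c['orientation'])@d; e=np.array(c['eye'])
    return (e+d*(z-e[2])/d[2])
def proj(c,P):
    q=np.array(c['orientation']).T@(np.array(P)-np.array(c['eye']))
    K=np.array(c['K']); return np.array([K[0,0]*q[0]/-q[2]+K[0,2],K[1,1]*-q[1]/-q[2]+K[1,2]])
E
python3 - <<'E'
from h import *
np.set_printoptions(precision=4,suppress=True)
for n in('top','side'):
    c=cap(n,n+'0.png');print(n,c.keys(),c['K'],c['eye'],c['orientation'])
    for t,h in dict(plate=.015,dowel=.033,stop=.033,plain_block=.03,vee_block=.03,flanged_bush=.03,tall_bush=.035,straightedge=.012,weight=.025).items():
        for r in nets.find_in(n,t)[:2]: print(t,round(r['conf'],2),np.round(r['location']),ray(c,r['location'],h))
print(bot.read_state())
E
```

```text
top dict_keys(['image', 'K', 'eye', 'orientation']) [[439.2541   0.     283.5781]
 [  0.     439.2541 204.531 ]
 [  0.       0.       1.    ]] [ 0.4217 -0.0021  1.0548] [[ 0.0214  0.9902 -0.1378]
 [-0.9997  0.0197 -0.014 ]
 [-0.0111  0.1381  0.9904]]
plate 0.73 [282. 237.] [0.489  0.0156 0.015 ]
dowel 0.48 [286. 162.] [0.6655 0.0085 0.033 ]
dowel 0.44 [107. 236.] [0.481  0.4236 0.033 ]
stop 0.52 [336. 241.] [ 0.48   -0.1099  0.033 ]
plain_block 0.95 [460. 249.] [ 0.4695 -0.3976  0.03  ]
vee_block 0.67 [107. 237.] [0.4798 0.4252 0.03  ]
flanged_bush 0.83 [418. 216.] [ 0.5442 -0.3017  0.03  ]
tall_bush 0.48 [159. 206.] [0.5543 0.305  0.035 ]
straightedge 0.68 [284. 163.] [0.6687 0.0131 0.012 ]
weight 0.48 [407. 273.] [ 0.4106 -0.276   0.025 ]
side dict_keys(['image', 'K', 'eye', 'orientation']) [[379.7686   0.     278.289 ]
 [  0.     379.7686 211.1128]
 [  0.       0.       1.    ]] [0.2541 0.557  0.6808] [[-0.8753  0.3535 -0.33  ]
 [-0.4833 -0.6127  0.6254]
 [ 0.0189  0.7068  0.7071]]
plate 0.77 [296. 238.] [0.4873 0.0255 0.015 ]
dowel 0.62 [270. 262.] [0.4981 0.127  0.033 ]
stop 0.4
[... 265 characters left out ...]
 [198. 315.] [0.552  0.3032 0.035 ]
straightedge 0.86 [227. 212.] [0.6741 0.0326 0.012 ]
weight 0.55 [372. 172.] [ 0.4091 -0.2828  0.025 ]
{'time_s': 1.0, 'joint_positions': array([-76.9215,  30.2219,  82.0855,  -0.0024,  67.6888, -10.2281]), 'qvel': array([ 0.0234,  0.001 ,  0.0456,  0.0087,  0.0492, -0.0017]), 'tau': array([ -0.0002, -44.0022, -17.699 ,   0.0634,   0.0504,  -0.    ]), 'position': array([ 0.2473, -0.574 ,  0.2336]), 'tcp_rot': array([[ 0.9184,  0.3957, -0.    ],
       [ 0.3957, -0.9184, -0.0001],
       [-0.    ,  0.0001, -1.    ]]), 'force': array([-0.1183,  0.3345,  0.9826]), 'moment': array([ 0.0399, -0.005 ,  0.0311]), 'grasp_force': 0.0, 'opening': 0.9998422016915515}
```

View pics/top0.png

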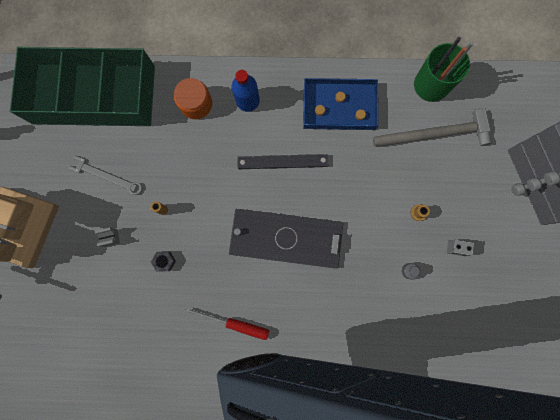

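View pics/side0.png

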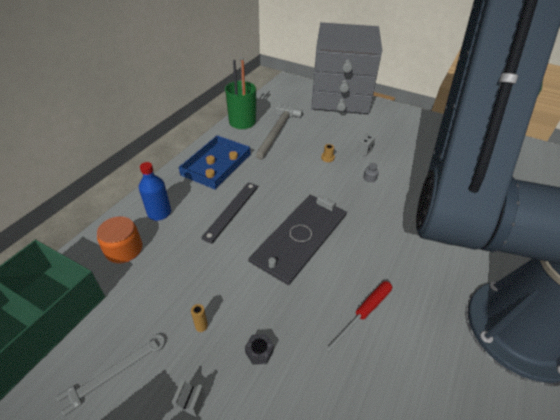

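The top view shows the vee block at (107,237), hex nut (163,261), tall bush (158,207), straightedge (285,162), plate with ring (286,238), dowel (238,231), stop (336,244), bush (420,212), plain block (461,247) and weight (411,271). The side view agrees.

```bash
python3 - <<'E'
from h import *
np.set_printoptions(precision=4,suppress=True)
for n,g,box,pl in(('top',(286,238),16,(282,237)),('side',(301,233),16,(298,238))):
    c=cap(n); im=cv2.cvtColor(c['image'],cv2.COLOR_BGR2GRAY)
    x,y=g; s=im[y-box:y+box+1,x-box:x+box+1].astype(float)
    m=s>np.median(s)+40; yy,xx=np.nonzero(m); pts=np.stack([xx+x-box,yy+y-box],1).astype(np.float32)
    W=np.array([ray(c,p,.015)[:2] for p in pts]); A=np.c_[2*W,np.ones(len(W))]; sol=np.linalg.lstsq(A,(W**2).sum(1),rcond=None)[0]
    print(n,len(W),'ring',sol[:2],np.sqrt(sol[2]+sol[:2]@sol[:2]))
    # plate
    mk=((im<85)).astype(np.uint8); k,l,st,ce=cv2.connectedComponentsWithStats(mk)
    print(im[y,x],im[y,x+8])
big=cv2.resize(cap('top')['image'][190:290,60:480],None,fx=1.9,fy=1.9,interpolation=cv2.INTER_CUBIC)
c=cap('top')['image']
a=[cv2.resize(c[y-25:y+25,x-35:x+35],(390,290),interpolation=cv2.INTER_CUBIC) for x,y in((107,237),(461,247))]
b=cv2.resize(c[200:275,215:365],(780,300),interpolation=cv2.INTER_CUBIC)
cv2.imwrite('pics/z.png',np.vstack([np.hstack(a),b]))
E
```

```text
top 63 ring [0.4872 0.006 ] 0.02508259490135573
54 57
side 5 ring [ 0.5017 -0.0102] 0.039612511741736994
58 61
```

View pics/z.png

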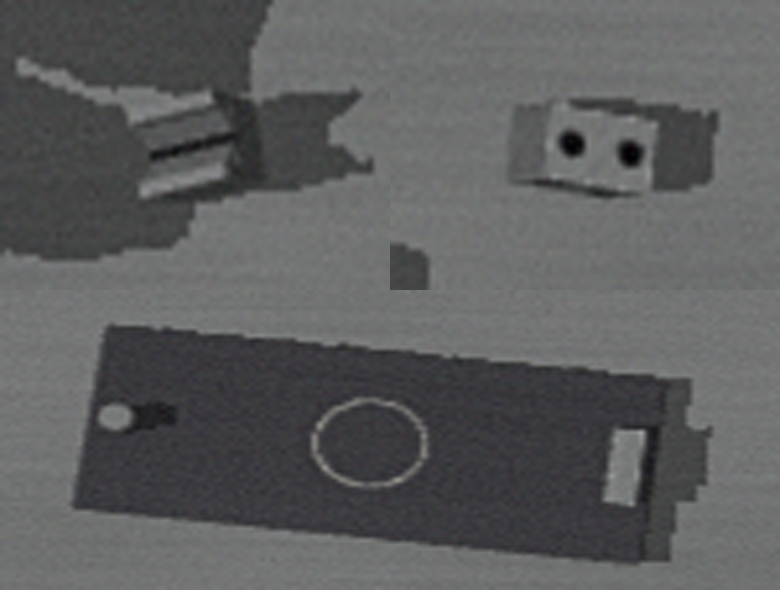

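```bash
python3 - <<'E'
from h import *
np.set_printoptions(precision=4,suppress=True)
c=cap('top')
P=lambda x0,y0,sx,sy,pts,z,u0=0,v0=0:np.array([ray(c,(x0+(u-u0)/sx,y0+(v-v0)/sy),z)[:2] for u,v in pts])
def an(d): return np.degrees(np.arctan2(d[1],d[0]))
a=P(215,200,5.2,4,[(106,325),(668,378),(642,562),(74,507)],.015,0,290);print(a,a.mean(0),an(a[0]-a[1]),an(a[3]-a[2]),an(a[0]-a[3]),an(a[1]-a[2]))
b=P(215,200,5.2,4,[(115,416),(626,467)],.033,0,290);print(b,b.mean(0),an(b[0]-b[1]))
v=P(72,212,5.571,5.8,[(139,198),(228,176),(213,92),(130,122)],.045);print('vee',v,v.mean(0),an(v[0]-v[1]),an(v[3]-v[2]))
g=P(72,212,5.571,5.8,[(150,155),(237,136)],.027);print(g,g.mean(0),an(g[0]-g[1]))
p=P(426,222,5.571,5.8,[(555,100),(660,122),(652,190),(543,176)],.045,390);print('plain',p,p.mean(0),an(p[0]-p[1]),an(p[3]-p[2]))
p=P(426,222,5.571,5.8,[(571,143),(630,154)],.045,390);print('plain',p,p.mean(0),an(p[0]-p[1]))
print('se',(s:=np.array([ray(c,q,.012) for q in((242,162.5),(323.5,160))])),s.mean(0),an(s[0]-s[1]))
# side dowel/stop
E
```

```text
[[ 0.5539  0.1275]
 [ 0.5274 -0.1304]
 [ 0.4191 -0.119 ]
 [ 0.4456  0.1381]] [0.4865 0.0041] 84.12245933421097 84.10579540005587 -5.566135613192248 -6.003994189810743
[[ 0.4983  0.1193]
 [ 0.4734 -0.1096]] [0.4858 0.0048] 83.80262903288454
vee [[0.457  0.4396]
 [0.4665 0.4033]
 [0.4997 0.4121]
 [0.4871 0.4458]] [0.4776 0.4252] 104.6324071879778 110.62848291340069
[[0.4751 0.4442]
 [0.4835 0.408 ]] [0.4793 0.4261] 103.1118094277246
plain [[ 0.49   -0.3828]
 [ 0.4822 -0.4253]
 [ 0.4555 -0.421 ]
 [ 0.46   -0.3769]] [ 0.4719 -0.4015] 79.65864248634827 84.13962435254454
plain [[ 0.4732 -0.3887]
 [ 0.4694 -0.4126]] [ 0.4713 -0.4007] 80.94409136249392
se [[ 0.668   0.116   0.012 ]
 [ 0.6779 -0.082   0.012 ]] [0.673 0.017 0.012] 92.8737878093189
```

```bash
cat >> h.py <<'E'
def plan(*segs,base=None):
    """segs: (x,y,z,yang,grip,nrows); linear from the present pose; prints calls of <=10 rows"""
    s=bot.read_state(); R=s['tcp_rot']; p=np.array(s['position'])
    a=np.degrees(np.arctan2(R[1,1],R[0,1])); 
    if base is not None: p=np.array(base[:3]);a=base[3]
    rows=[]; q=np.r_[p,a]
    for x,y,z,yg,g,n in segs:
        t=np.array([x,y,z,yg],float); t[3]=q[3]+(t[3]-q[3]+180)%360-180
        rows+=[(*(q+(t-q)*k/n),g) for k in range(1,n+1)]; q=t
    for i in range(0,len(rows),10):
        out=[]
        for r in rows[i:i+10]:
            c=np.cos(np.radians(a));sn=np.sin(np.radians(a)); d=np.array(r[:3])-p
            Y=np.array([c,sn,0]);Z=np.array([0,0,-1.]);X=np.cross(Y,Z)
            out.append([round(float(v),3)+0 for v in(*(np.array([X@d,Y@d,Z@d])/.3),0,0,-(r[3]-a)/180,r[4])])
        print(str(out).replace(' ','')); p=np.array(rows[i:i+10][-1][:3]);a=rows[i:i+10][-1][3]
    print('now',np.round(s['position'],4),'j6',round(s['joint_positions'][5],1),'f',np.round(s['force'],1),'g',round(s['grasp_force'],1),'op',round(s['opening']*87,1),'t',s['time_s'])
E
python3 - <<'E'
from h import *
plan((.4715,-.401,.16,-9,1,10))
E
```

```text
[[0.091,-0.023,0.025,0.0,0.0,-0.032,1.0],[0.183,-0.047,0.049,0.0,0.0,-0.064,1.0],[0.274,-0.07,0.074,0.0,0.0,-0.096,1.0],[0.366,-0.094,0.098,0.0,0.0,-0.128,1.0],[0.457,-0.117,0.123,0.0,0.0,-0.16,1.0],[0.549,-0.14,0.147,0.0,0.0,-0.192,1.0],[0.64,-0.164,0.172,0.0,0.0,-0.224,1.0],[0.732,-0.187,0.196,0.0,0.0,-0.256,1.0],[0.823,-0.21,0.221,0.0,0.0,-0.288,1.0],[0.914,-0.234,0.245,0.0,0.0,-0.321,1.0]]
now [ 0.2473 -0.574   0.2335] j6 -10.2 f [ 0.   0.7 -0. ] g 0.0 op 86.7 t 1.25
```

{"fn": "move_arm", "kwargs": {
  "increments": [
    [0.091,-0.023,0.025,0,0,-0.032,1],
    [0.183,-0.047,0.049,0,0,-0.064,1],
    [0.274,-0.07,0.074,0,0,-0.096,1],
    [0.366,-0.094,0.098,0,0,-0.128,1],
    [0.457,-0.117,0.123,0,0,-0.16,1],
    [0.549,-0.14,0.147,0,0,-0.192,1],
    [0.64,-0.164,0.172,0,0,-0.224,1],
    [0.732,-0.187,0.196,0,0,-0.256,1],
    [0.823,-0.21,0.221,0,0,-0.288,1],
    [0.914,-0.234,0.245,0,0,-0.321,1]
  ]
}}

```text
time_s: 2.08
position: [0.4724, -0.4002, 0.1597]
tcp_rot: [[0.15, 0.989, 0.0], [0.989, -0.15, -0.0], [-0.0, 0.0, -1.0]]
force: [0.8, -1.2, -0.2]
opening: 0.996
grasp_force: 0.0
```

```bash
python3 - <<'E'
from h import *
np.set_printoptions(precision=4,suppress=True)
c=cap('wrist','w1.png'); s=bot.read_state();print(c['eye'],c['orientation'],s['position'],s['tcp_rot'],s['joint_positions'])
for t,h in dict(plain_block=.03,flanged_bush=.03,weight=.025).items():
    for r in nets.find_in('wrist',t)[:2]: print(t,round(r['conf'],2),np.round(r['location']),ray(c,r['location'],h))
plan((.4715,-.401,.05,-9,1,5),(.4715,-.401,.018,-9,1,3),(.4715,-.401,.018,-9,0,2))
E
```

```text
[ 0.4839 -0.3273  0.3116] [[ 0.9887  0.1447  0.0398]
 [-0.1501  0.9516  0.2684]
 [ 0.001  -0.2713  0.9625]] [ 0.4756 -0.3958  0.1583] [[ 0.1436  0.9896  0.0015]
 [ 0.9896 -0.1436  0.0041]
 [ 0.0043  0.0009 -1.    ]] [-50.2029  34.9208  86.9156   0.2569  58.2911 -42.0839]
plain_block 0.97 [280. 203.] [ 0.4723 -0.3987  0.03  ]
plain_block 0.48 [184.  67.] [ 0.4191 -0.2883  0.03  ]
flanged_bush 0.7 [372.  70.] [ 0.5535 -0.3108  0.03  ]
weight 0.57 [184.  64.] [ 0.4186 -0.2857  0.025 ]
[[0.0,0.0,0.073,0.0,0.0,0.0,1.0],[-0.001,0.0,0.146,0.0,0.0,0.0,1.0],[-0.001,0.0,0.22,0.0,0.0,0.0,1.0],[-0.001,0.0,0.293,0.0,0.0,0.001,1.0],[-0.002,0.0,0.366,0.0,0.0,0.001,1.0],[-0.002,0.0,0.402,0.0,0.0,0.001,1.0],[-0.002,0.0,0.437,0.0,0.0,0.001,1.0],[-0.002,0.0,0.473,0.0,0.0,0.001,1.0],[-0.002,0.0,0.473,0.0,0.0,0.001,0.0],[-0.002,0.0,0.473,0.0,0.0,0.001,0.0]]
now [ 0.4717 -0.4006  0.1598] j6 -41.8 f [0.5 0.4 0.1] g 0.0 op 86.8 t 2.2833
```

View pics/w1.png

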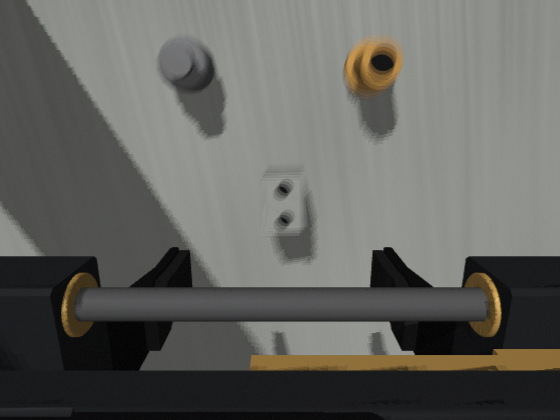

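The wrist view shows the plain block at (283,203), aligned with the fingers, with the weight at (187,62) and the bush at (375,66). This matches the top camera.

{"fn": "move_arm", "kwargs": {
  "increments": [
    [0,0,0.073,0,0,0,1],
    [0,0,0.146,0,0,0,1],
    [0,0,0.22,0,0,0,1],
    [0,0,0.293,0,0,0,1],
    [0,0,0.366,0,0,0,1],
    [0,0,0.402,0,0,0,1],
    [0,0,0.437,0,0,0,1],
    [0,0,0.473,0,0,0,1],
    [0,0,0.473,0,0,0,0.5],
    [0,0,0.473,0,0,0,0]
  ]
}}

```text
time_s: 3.12
position: [0.4713, -0.4013, 0.0182]
tcp_rot: [[0.155, 0.988, -0.0], [0.988, -0.155, -0.0], [-0.0, -0.0, -1.0]]
force: [-0.6, 0.5, 0.2]
opening: 0.921
grasp_force: 0.0
```

{"fn": "move_arm", "kwargs": {
  "increments": [
    [0,0,0,0,0,0,0],
    [0,0,0,0,0,0,0],
    [0,0,0,0,0,0,0],
    [0,0,0,0,0,0,0]
  ]
}}

```text
time_s: 3.45
position: [0.4717, -0.4013, 0.0189]
tcp_rot: [[0.155, 0.988, 0.001], [0.988, -0.155, -0.001], [-0.001, 0.001, -1.0]]
force: [0.5, -0.2, -0.3]
opening: 0.631
grasp_force: 0.0
```

```bash
python3 - <<'E'
from h import *
# plate target for plain (+57.5)
plan((.4715,-.401,.17,-9,0,6),(.4928,.0622,.17,-6,0,19),(.4928,.0622,.05,-6,0,6),(.4928,.0622,.034,-6,0,4),base=(.4715,-.401,.018,-9))
E
```

```text
[[0.0,0.0,-0.084,0.0,0.0,0.0,0.0],[0.0,0.0,-0.169,0.0,0.0,0.0,0.0],[0.0,0.0,-0.253,0.0,0.0,0.0,0.0],[0.0,0.0,-0.338,0.0,0.0,0.0,0.0],[0.0,0.0,-0.422,0.0,0.0,0.0,0.0],[0.0,0.0,-0.507,0.0,0.0,0.0,0.0],[0.081,-0.009,-0.507,0.0,0.0,-0.001,0.0],[0.162,-0.018,-0.507,0.0,0.0,-0.002,0.0],[0.243,-0.027,-0.507,0.0,0.0,-0.003,0.0],[0.323,-0.036,-0.507,0.0,0.0,-0.004,0.0]]
[[0.081,-0.008,0.0,0.0,0.0,-0.001,0.0],[0.162,-0.016,0.0,0.0,0.0,-0.002,0.0],[0.243,-0.024,0.0,0.0,0.0,-0.003,0.0],[0.324,-0.033,0.0,0.0,0.0,-0.004,0.0],[0.405,-0.041,0.0,0.0,0.0,-0.004,0.0],[0.486,-0.049,0.0,0.0,0.0,-0.005,0.0],[0.567,-0.057,0.0,0.0,0.0,-0.006,0.0],[0.648,-0.065,0.0,0.0,0.0,-0.007,0.0],[0.728,-0.073,0.0,0.0,0.0,-0.008,0.0],[0.809,-0.081,0.0,0.0,0.0,-0.009,0.0]]
[[0.081,-0.006,0.0,0.0,0.0,-0.001,0.0],[0.162,-0.012,0.0,0.0,0.0,-0.002,0.0],[0.243,-0.018,0.0,0.0,0.0,-0.003,0.0],[0.325,-0.024,0.0,0.0,0.0,-0.004,0.0],[0.406,-0.029,0.0,0.0,0.0,-0.004,0.0],[0.406,-0.029,0.067,0.0,0.0,-0.004,0.0],[0.406,-0.029,0.133,0.0,0.0,-0.004,0.0],[0.406,-0.029,0.2,0.0,0.0,-0.004,0.0],[0.406,-0.029,0.267,0.0,0.0,-0.004,0.0],[0.406,-0.029,0.333,0.0,0.0,-0.004,0.0]]
[[0.0,0.0,0.067,0.0,0.0,0.0,0.0],[0.0,0.0,0.08,0.0,0.0,0.0,0.0],[0.0,0.0,0.093,0.0,0.0,0.0,0.0],[0.0,0.0,0.107,0.0,0.0,0.0,0.0],[0.0,0.0,0.12,0.0,0.0,0.0,0.0]]
now [ 0.4717 -0.4013  0.0189] j6 -41.8 f [ 0.5 -0.2 -0.3] g 0.0 op 54.9 t 3.45
```

{"fn": "move_arm", "kwargs": {
  "increments": [
    [0,0,0,0,0,0,0],
    [0,0,0,0,0,0,0],
    [0,0,0,0,0,0,0],
    [0,0,0,0,0,0,0],
    [0,0,0,0,0,0,0],
    [0,0,0,0,0,0,0],
    [0,0,0,0,0,0,0]
  ]
}}

```text
time_s: 4.03
position: [0.4715, -0.4011, 0.0182]
tcp_rot: [[0.155, 0.988, 0.0], [0.988, -0.155, -0.0], [-0.0, 0.0, -1.0]]
force: [0.6, 0.2, -0.4]
opening: 0.342
grasp_force: 30.0
```

{"fn": "move_arm", "kwargs": {
  "increments": [
    [0,0,-0.084,0,0,0,0],
    [0,0,-0.169,0,0,0,0],
    [0,0,-0.253,0,0,0,0],
    [0,0,-0.338,0,0,0,0],
    [0,0,-0.422,0,0,0,0],
    [0,0,-0.507,0,0,0,0],
    [0.081,-0.009,-0.507,0,0,-0.001,0],
    [0.162,-0.018,-0.507,0,0,-0.002,0],
    [0.243,-0.027,-0.507,0,0,-0.003,0],
    [0.323,-0.036,-0.507,0,0,-0.004,0]
  ]
}}

```text
time_s: 4.87
position: [0.4745, -0.3017, 0.1693]
tcp_rot: [[0.143, 0.99, -0.002], [0.99, -0.143, 0.002], [0.002, -0.003, -1.0]]
force: [0.2, 0.3, -4.1]
opening: 0.346
grasp_force: 30.0
```

{"fn": "move_arm", "kwargs": {
  "increments": [
    [0.081,-0.008,0,0,0,-0.001,0],
    [0.162,-0.016,0,0,0,-0.002,0],
    [0.243,-0.024,0,0,0,-0.003,0],
    [0.324,-0.033,0,0,0,-0.004,0],
    [0.405,-0.041,0,0,0,-0.004,0],
    [0.486,-0.049,0,0,0,-0.005,0],
    [0.567,-0.057,0,0,0,-0.006,0],
    [0.648,-0.065,0,0,0,-0.007,0],
    [0.728,-0.073,0,0,0,-0.008,0],
    [0.809,-0.081,0,0,0,-0.009,0]
  ]
}}

```text
time_s: 5.7
position: [0.485, -0.0584, 0.1694]
tcp_rot: [[0.114, 0.993, -0.003], [0.993, -0.114, 0.001], [0.0, -0.003, -1.0]]
force: [1.1, 0.0, -4.5]
opening: 0.345
grasp_force: 30.0
```

```bash
python3 - <<'E'
from h import *
plan((.4928,.0622,.17,-6,0,6),(.4928,.0622,.17,-6,0,4),(.4928,.0622,.06,-6,0,5),(.4928,.0622,.034,-6,0,5))
E
```

```text
[[0.067,-0.003,0.0,0.0,0.0,-0.001,0.0],[0.134,-0.007,-0.001,0.0,0.0,-0.001,0.0],[0.201,-0.01,-0.001,0.0,0.0,-0.002,0.0],[0.268,-0.013,-0.001,0.0,0.0,-0.002,0.0],[0.335,-0.017,-0.002,0.0,0.0,-0.003,0.0],[0.402,-0.02,-0.002,0.0,0.0,-0.003,0.0],[0.402,-0.02,-0.002,0.0,0.0,-0.003,0.0],[0.402,-0.02,-0.002,0.0,0.0,-0.003,0.0],[0.402,-0.02,-0.002,0.0,0.0,-0.003,0.0],[0.402,-0.02,-0.002,0.0,0.0,-0.003,0.0]]
[[0.0,0.0,0.073,0.0,0.0,0.0,0.0],[0.0,0.0,0.147,0.0,0.0,0.0,0.0],[0.0,0.0,0.22,0.0,0.0,0.0,0.0],[0.0,0.0,0.293,0.0,0.0,0.0,0.0],[0.0,0.0,0.367,0.0,0.0,0.0,0.0],[0.0,0.0,0.384,0.0,0.0,0.0,0.0],[0.0,0.0,0.401,0.0,0.0,0.0,0.0],[0.0,0.0,0.419,0.0,0.0,0.0,0.0],[0.0,0.0,0.436,0.0,0.0,0.0,0.0],[0.0,0.0,0.453,0.0,0.0,0.0,0.0]]
now [ 0.485  -0.0584  0.1694] j6 -13.4 f [ 1.1  0.  -4.5] g 30.0 op 30.0 t 5.7
```

{"fn": "move_arm", "kwargs": {
  "increments": [
    [0.081,-0.006,0,0,0,-0.001,0],
    [0.162,-0.012,0,0,0,-0.002,0],
    [0.243,-0.018,0,0,0,-0.003,0],
    [0.325,-0.024,0,0,0,-0.004,0],
    [0.406,-0.029,0,0,0,-0.004,0],
    [0.406,-0.029,0,0,0,-0.004,0],
    [0.406,-0.029,0.1,0,0,-0.004,0],
    [0.406,-0.029,0.2,0,0,-0.004,0],
    [0.406,-0.029,0.28,0,0,-0.004,0],
    [0.406,-0.029,0.333,0,0,-0.004,0]
  ]
}}

```text
time_s: 6.53
position: [0.4896, 0.062, 0.0678]
tcp_rot: [[0.102, 0.995, -0.005], [0.995, -0.102, 0.0], [-0.0, -0.005, -1.0]]
force: [0.9, 0.7, -4.5]
opening: 0.342
grasp_force: 30.0
```

{"fn": "move_arm", "kwargs": {
  "increments": [
    [0,0,0.06,0,0,0,0],
    [0,0,0.08,0,0,0,0],
    [0,0,0.1,0,0,0,0],
    [0,0,0.11,0,0,0,0],
    [0,0,0.12,0,0,0,0],
    [0,0,0.12,0,0,0,0],
    [0,0,0.12,0,0,0,0.75],
    [0,0,0.12,0,0,0,0.75],
    [0,0,0.12,0,0,0,0.75],
    [0,0,0.12,0,0,0,0.75]
  ]
}}

```text
time_s: 7.37
position: [0.4922, 0.0621, 0.0352]
tcp_rot: [[0.102, 0.995, 0.002], [0.995, -0.102, -0.0], [0.0, 0.002, -1.0]]
force: [-0.5, -0.2, 0.1]
opening: 0.56
grasp_force: 0.0
```

```bash
python3 - <<'E'
from h import *
V=(.479,.4255)
plan((.4928,.0622,.17,-6,.75,5),(*V,.17,15,.75,13),(*V,.17,15,.75,2))
E
```

```text
[[0.0,0.0,-0.09,0.0,0.0,0.0,0.75],[0.0,0.001,-0.18,0.0,0.0,0.0,0.75],[0.0,0.001,-0.27,0.0,0.0,0.001,0.75],[0.001,0.002,-0.36,0.0,0.0,0.001,0.75],[0.001,0.002,-0.449,0.0,0.0,0.001,0.75],[0.093,-0.011,-0.449,0.0,0.0,-0.008,0.75],[0.185,-0.024,-0.449,0.0,0.0,-0.017,0.75],[0.278,-0.037,-0.449,0.0,0.0,-0.026,0.75],[0.37,-0.05,-0.449,0.0,0.0,-0.035,0.75],[0.462,-0.063,-0.449,0.0,0.0,-0.044,0.75]]
[[0.093,0.0,0.0,0.0,0.0,-0.009,0.75],[0.186,0.0,0.0,0.0,0.0,-0.018,0.75],[0.28,0.0,0.0,0.0,0.0,-0.027,0.75],[0.373,-0.001,0.0,0.0,0.0,-0.036,0.75],[0.466,-0.001,0.0,0.0,0.0,-0.045,0.75],[0.559,-0.001,0.0,0.0,0.0,-0.054,0.75],[0.653,-0.001,0.0,0.0,0.0,-0.063,0.75],[0.746,-0.001,0.0,0.0,0.0,-0.072,0.75],[0.746,-0.001,0.0,0.0,0.0,-0.072,0.75],[0.746,-0.001,0.0,0.0,0.0,-0.072,0.75]]
now [0.4922 0.0621 0.0352] j6 0.1 f [-0.5 -0.2  0.1] g 0.0 op 48.7 t 7.3667
```

{"fn": "move_arm", "kwargs": {
  "increments": [
    [0,0,-0.06,0,0,0,0.75],
    [0,0,-0.15,0,0,0,0.75],
    [0,0,-0.26,0,0,0,0.75],
    [0,0,-0.36,0,0,0,0.75],
    [0,0,-0.45,0,0,0,0.75],
    [0.093,-0.011,-0.45,0,0,-0.008,0.75],
    [0.185,-0.024,-0.45,0,0,-0.017,0.75],
    [0.278,-0.037,-0.45,0,0,-0.026,0.75],
    [0.37,-0.05,-0.45,0,0,-0.035,0.75],
    [0.462,-0.063,-0.45,0,0,-0.044,0.75]
  ]
}}

```text
time_s: 8.2
position: [0.4867, 0.2031, 0.17]
tcp_rot: [[-0.037, 0.999, 0.001], [0.999, 0.037, 0.0], [0.0, 0.001, -1.0]]
force: [0.5, 0.4, 0.3]
opening: 0.753
grasp_force: 0.0
```

{"fn": "move_arm", "kwargs": {
  "increments": [
    [0.093,0,0,0,0,-0.009,0.75],
    [0.186,0,0,0,0,-0.018,0.75],
    [0.28,0,0,0,0,-0.027,0.75],
    [0.373,0,0,0,0,-0.036,0.75],
    [0.466,0,0,0,0,-0.045,0.75],
    [0.559,0,0,0,0,-0.054,0.75],
    [0.653,0,0,0,0,-0.063,0.75],
    [0.746,0,0,0,0,-0.072,0.75],
    [0.746,0,0,0,0,-0.072,0.75],
    [0.746,0,0,0,0,-0.072,0.75]
  ]
}}

```text
time_s: 9.03
position: [0.4782, 0.4268, 0.1695]
tcp_rot: [[-0.262, 0.965, 0.001], [0.965, 0.262, 0.0], [-0.0, 0.001, -1.0]]
force: [0.2, -0.9, 0.4]
opening: 0.749
grasp_force: 0.0
```

{"fn": "move_arm", "kwargs": {
  "increments": [
    [0,0,0,0,0,0,0.75],
    [0,0,0,0,0,0,0.75],
    [0,0,0,0,0,0,0.75]
  ]
}}

```text
time_s: 9.28
position: [0.4789, 0.4243, 0.1694]
tcp_rot: [[-0.258, 0.966, -0.0], [0.966, 0.258, -0.0], [-0.0, -0.001, -1.0]]
force: [0.2, -0.3, -0.5]
opening: 0.751
grasp_force: 0.0
```

```bash
python3 - <<'E'
from h import *
np.set_printoptions(precision=4,suppress=True)
c=cap('wrist','w2.png')
for r in nets.find_in('wrist','vee_block')[:2]: print(round(r['conf'],2),np.round(r['location']),ray(c,r['location'],.03))
print(proj(c,(.479,.4255,.03)))
V=(.479,.4255)
plan((*V,.05,15,.75,6),(*V,.018,15,.75,4))
E
```

```text
0.93 [282. 197.] [0.4791 0.4285 0.03  ]
[280.8945 200.2228]
[[0.001,0.0,0.066,0.0,0.0,0.0,0.75],[0.001,0.0,0.133,0.0,0.0,0.0,0.75],[0.002,0.0,0.199,0.0,0.0,0.0,0.75],[0.002,0.0,0.265,0.0,0.0,0.0,0.75],[0.003,0.001,0.332,0.0,0.0,0.0,0.75],[0.003,0.001,0.398,0.0,0.0,0.0,0.75],[0.003,0.001,0.425,0.0,0.0,0.0,0.75],[0.003,0.001,0.452,0.0,0.0,0.0,0.75],[0.003,0.001,0.478,0.0,0.0,0.0,0.75],[0.003,0.001,0.505,0.0,0.0,0.0,0.75]]
now [0.479  0.4245 0.1695] j6 16.6 f [-0.3  0.1  0.1] g 0.0 op 65.2 t 9.3833
```

View pics/w2.png

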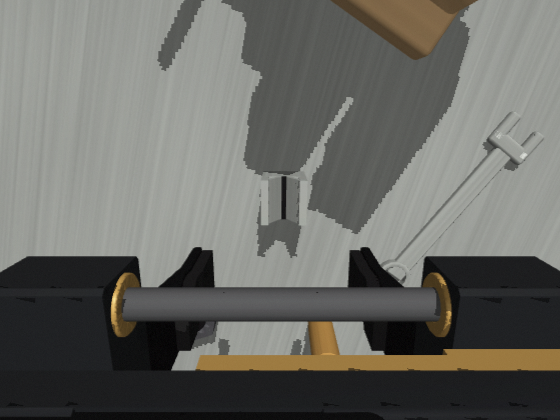

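The vee block is centred and square between the fingers at (283,200), with its groove along tool x and the crate corner well ahead. I'll descend.

{"fn": "move_arm", "kwargs": {
  "increments": [
    [0,0,0.066,0,0,0,0.75],
    [0.002,0,0.133,0,0,0,0.75],
    [0.003,0,0.2,0,0,0,0.75],
    [0.003,0,0.265,0,0,0,0.7],
    [0.003,0,0.332,0,0,0,0.65],
    [0.003,0,0.398,0,0,0,0.65],
    [0.003,0,0.425,0,0,0,0.65],
    [0.003,0,0.452,0,0,0,0.65],
    [0.003,0,0.478,0,0,0,0.65],
    [0.003,0,0.505,0,0,0,0.65]
  ]
}}

```text
time_s: 10.22
position: [0.4794, 0.4267, 0.0182]
tcp_rot: [[-0.259, 0.966, 0.002], [0.966, 0.259, 0.001], [0.001, 0.002, -1.0]]
force: [-0.8, 0.6, 0.5]
opening: 0.648
grasp_force: 0.0
```

{"fn": "move_arm", "kwargs": {
  "increments": [
    [0,0,0,0,0,0,0.3],
    [0,0,0,0,0,0,0],
    [0,0,0,0,0,0,0],
    [0,0,0,0,0,0,0],
    [0,0,0,0,0,0,0],
    [0,0,0,0,0,0,0],
    [0,0,0,0,0,0,0]
  ]
}}

```text
time_s: 10.8
position: [0.4794, 0.427, 0.0187]
tcp_rot: [[-0.259, 0.966, 0.002], [0.966, 0.259, 0.001], [0.001, 0.002, -1.0]]
force: [1.2, 0.7, 1.9]
opening: 0.41
grasp_force: 30.0
```

```bash
python3 - <<'E'
from h import *
V=(.479,.4255);T=(.4808,-.0522)
plan((*V,.018,15,0,1),(*V,.17,15,0,7),(*T,.17,84,0,19),(*T,.17,84,0,3),(*T,.06,84,0,5),(*T,.034,84,0,5),base=(*V,.018,15))
E
```

```text
[[0.0,0.0,0.0,0.0,0.0,0.0,0.0],[0.0,0.0,-0.072,0.0,0.0,0.0,0.0],[0.0,0.0,-0.145,0.0,0.0,0.0,0.0],[0.0,0.0,-0.217,0.0,0.0,0.0,0.0],[0.0,0.0,-0.29,0.0,0.0,0.0,0.0],[0.0,0.0,-0.362,0.0,0.0,0.0,0.0],[0.0,0.0,-0.434,0.0,0.0,0.0,0.0],[0.0,0.0,-0.507,0.0,0.0,0.0,0.0],[-0.081,-0.021,-0.507,0.0,0.0,-0.02,0.0],[-0.162,-0.043,-0.507,0.0,0.0,-0.04,0.0]]
[[-0.078,-0.031,0.0,0.0,0.0,-0.02,0.0],[-0.155,-0.063,0.0,0.0,0.0,-0.04,0.0],[-0.233,-0.094,0.0,0.0,0.0,-0.061,0.0],[-0.311,-0.126,0.0,0.0,0.0,-0.081,0.0],[-0.388,-0.157,0.0,0.0,0.0,-0.101,0.0],[-0.466,-0.189,0.0,0.0,0.0,-0.121,0.0],[-0.544,-0.22,0.0,0.0,0.0,-0.141,0.0],[-0.621,-0.252,0.0,0.0,0.0,-0.161,0.0],[-0.699,-0.283,0.0,0.0,0.0,-0.182,0.0],[-0.777,-0.315,0.0,0.0,0.0,-0.202,0.0]]
[[-0.044,-0.071,0.0,0.0,0.0,-0.02,0.0],[-0.088,-0.143,0.0,0.0,0.0,-0.04,0.0],[-0.132,-0.214,0.0,0.0,0.0,-0.061,0.0],[-0.176,-0.285,0.0,0.0,0.0,-0.081,0.0],[-0.22,-0.357,0.0,0.0,0.0,-0.101,0.0],[-0.264,-0.428,0.0,0.0,0.0,-0.121,0.0],[-0.308,-0.499,0.0,0.0,0.0,-0.141,0.0],[-0.308,-0.499,0.0,0.0,0.0,-0.141,0.0],[-0.308,-0.499,0.0,0.0,0.0,-0.141,0.0],[-0.308,-0.499,0.0,0.0,0.0,-0.141,0.0]]
[[0.0,0.0,0.073,0.0,0.0,0.0,0.0],[0.0,0.0,0.147,0.0,0.0,0.0,0.0],[0.0,0.0,0.22,0.0,0.0,0.0,0.0],[0.0,0.0,0.293,0.0,0.0,0.0,0.0],[0.0,0.0,0.367,0.0,0.0,0.0,0.0],[0.0,0.0,0.384,0.0,0.0,0.0,0.0],[0.0,0.0,0.401,0.0,0.0,0.0,0.0],[0.0,0.0,0.419,0.0,0.0,0.0,0.0],[0.0,0.0,0.436,0.0,0.0,0.0,0.0],[0.0,0.0,0.453,0.0,0.0,0.0,0.0]]
now [0.4794 0.427  0.0187] j6 16.7 f [1.2 0.7 1.9] g 30.0 op 35.7 t 10.8
```

{"fn": "move_arm", "kwargs": {
  "increments": [
    [0,0,0,0,0,0,0],
    [0,0,-0.072,0,0,0,0],
    [0,0,-0.145,0,0,0,0],
    [0,0,-0.217,0,0,0,0],
    [0,0,-0.29,0,0,0,0],
    [0,0,-0.362,0,0,0,0],
    [0,0,-0.434,0,0,0,0],
    [0,0,-0.507,0,0,0,0],
    [-0.081,-0.021,-0.507,0,0,-0.02,0],
    [-0.162,-0.043,-0.507,0,0,-0.04,0]
  ]
}}

```text
time_s: 11.63
position: [0.4785, 0.3767, 0.1708]
tcp_rot: [[-0.384, 0.924, 0.002], [0.924, 0.384, 0.001], [0.0, 0.002, -1.0]]
force: [0.5, -0.9, -3.5]
opening: 0.414
grasp_force: 30.0
```

{"fn": "move_arm", "kwargs": {
  "increments": [
    [-0.078,-0.031,0,0,0,-0.02,0],
    [-0.155,-0.063,0,0,0,-0.04,0],
    [-0.233,-0.094,0,0,0,-0.061,0],
    [-0.311,-0.126,0,0,0,-0.081,0],
    [-0.388,-0.157,0,0,0,-0.101,0],
    [-0.466,-0.189,0,0,0,-0.121,0],
    [-0.544,-0.22,0,0,0,-0.141,0],
    [-0.621,-0.252,0,0,0,-0.161,0],
    [-0.699,-0.283,0,0,0,-0.182,0],
    [-0.777,-0.315,0,0,0,-0.202,0]
  ]
}}

```text
time_s: 12.47
position: [0.4778, 0.1234, 0.1692]
tcp_rot: [[-0.855, 0.518, -0.003], [0.518, 0.855, -0.0], [0.003, -0.002, -1.0]]
force: [-0.8, -0.7, -4.0]
opening: 0.413
grasp_force: 30.0
```

{"fn": "move_arm", "kwargs": {
  "increments": [
    [-0.044,-0.071,0,0,0,-0.02,0],
    [-0.088,-0.143,0,0,0,-0.04,0],
    [-0.132,-0.214,0,0,0,-0.061,0],
    [-0.176,-0.285,0,0,0,-0.081,0],
    [-0.22,-0.357,0,0,0,-0.101,0],
    [-0.264,-0.428,0,0,0,-0.121,0],
    [-0.308,-0.499,0,0,0,-0.141,0],
    [-0.308,-0.499,0,0,0,-0.141,0],
    [-0.308,-0.499,0,0,0,-0.141,0],
    [-0.308,-0.499,0,0,0,-0.141,0]
  ]
}}

```text
time_s: 13.3
position: [0.4791, -0.0507, 0.1694]
tcp_rot: [[-0.994, 0.106, -0.003], [0.106, 0.994, 0.001], [0.003, 0.001, -1.0]]
force: [0.0, -0.2, -3.3]
opening: 0.406
grasp_force: 30.0
```

```bash
python3 - <<'E'
from h import *
T=(.4808,-.0522)
c=cap('top','t2.png')
cv2.imwrite('pics/t2c.png',cv2.resize(c['image'][190:290,200:380],None,fx=4,fy=4,interpolation=cv2.INTER_CUBIC))
print(nets.find_in('top','plain_block')[:1],[ray(c,r['location'],.04) for r in nets.find_in('top','plain_block')[:1]])
plan((*T,.06,84,0,6),(*T,.034,84,0,4))
E
```

```text
[{'location': [260.0, 235.4], 'conf': 0.75}] [array([0.48982222, 0.0651934 , 0.04      ])]
[[-0.001,-0.001,0.061,0.0,0.0,0.0,0.0],[-0.002,-0.002,0.122,0.0,0.0,0.0,0.0],[-0.002,-0.003,0.183,0.0,0.0,0.0,0.0],[-0.003,-0.004,0.244,0.0,0.0,0.0,0.0],[-0.004,-0.005,0.305,0.0,0.0,0.0,0.0],[-0.005,-0.006,0.366,0.0,0.0,0.0,0.0],[-0.005,-0.006,0.387,0.0,0.0,0.0,0.0],[-0.005,-0.006,0.409,0.0,0.0,0.0,0.0],[-0.005,-0.006,0.431,0.0,0.0,0.0,0.0],[-0.005,-0.006,0.452,0.0,0.0,0.0,0.0]]
now [ 0.4796 -0.0502  0.1697] j6 -103.3 f [-0.5 -0.6 -3.7] g 30.0 op 35.6 t 13.45
```

{"fn": "move_arm", "kwargs": {
  "increments": [
    [-0.002,-0.002,0.061,0,0,0,0],
    [-0.004,-0.004,0.122,0,0,0,0],
    [-0.004,-0.005,0.183,0,0,0,0],
    [-0.004,-0.005,0.244,0,0,0,0],
    [-0.004,-0.005,0.305,0,0,0,0],
    [-0.004,-0.005,0.366,0,0,0,0],
    [-0.004,-0.005,0.387,0,0,0,0],
    [-0.004,-0.005,0.409,0,0,0,0],
    [-0.004,-0.005,0.431,0,0,0,0],
    [-0.004,-0.005,0.452,0,0,0,0]
  ]
}}

```text
time_s: 14.28
position: [0.482, -0.0528, 0.0344]
tcp_rot: [[-0.995, 0.105, 0.002], [0.105, 0.995, -0.001], [-0.002, -0.0, -1.0]]
force: [0.8, 0.1, -4.0]
opening: 0.411
grasp_force: 30.0
```

{"fn": "move_arm", "kwargs": {
  "increments": [
    [0,0,0,0,0,0,0],
    [0,0,0,0,0,0,0],
    [0,0,0,0,0,0,0.6],
    [0,0,0,0,0,0,0.6],
    [0,0,0,0,0,0,0.6],
    [0,0,0,0,0,0,0.6],
    [0,0,-0.08,0,0,0,0.6],
    [0,0,-0.16,0,0,0,0.6],
    [0,0,-0.27,0,0,0,0.6],
    [0,0,-0.4,0,0,0,0.6]
  ]
}}

```text
time_s: 15.12
position: [0.4799, -0.0526, 0.1546]
tcp_rot: [[-0.994, 0.105, -0.004], [0.105, 0.994, 0.001], [0.004, 0.001, -1.0]]
force: [1.1, 0.2, -0.2]
opening: 0.597
grasp_force: 0.0
```

```bash
python3 - <<'E'
from h import *
B=(.546,-.303)
plan((*B,.154,160,.65,14),(*B,.154,160,.65,4))
plan((*B,.154,-20,.65,14),(*B,.154,-20,.65,4))
E
```

```text
[[-0.022,-0.058,0.0,0.0,0.0,-0.03,0.65],[-0.044,-0.115,0.0,0.0,0.0,-0.06,0.65],[-0.066,-0.173,0.0,0.0,0.0,-0.091,0.65],[-0.088,-0.231,0.001,0.0,0.0,-0.121,0.65],[-0.11,-0.288,0.001,0.0,0.0,-0.151,0.65],[-0.132,-0.346,0.001,0.0,0.0,-0.181,0.65],[-0.154,-0.403,0.001,0.0,0.0,-0.211,0.65],[-0.175,-0.461,0.001,0.0,0.0,-0.241,0.65],[-0.197,-0.519,0.001,0.0,0.0,-0.272,0.65],[-0.219,-0.576,0.001,0.0,0.0,-0.302,0.65]]
[[0.034,-0.051,0.0,0.0,0.0,-0.03,0.65],[0.068,-0.103,0.0,0.0,0.0,-0.06,0.65],[0.102,-0.154,0.0,0.0,0.0,-0.091,0.65],[0.136,-0.206,0.001,0.0,0.0,-0.121,0.65],[0.136,-0.206,0.001,0.0,0.0,-0.121,0.65],[0.136,-0.206,0.001,0.0,0.0,-0.121,0.65],[0.136,-0.206,0.001,0.0,0.0,-0.121,0.65],[0.136,-0.206,0.001,0.0,0.0,-0.121,0.65]]
now [ 0.4799 -0.0526  0.1546] j6 -103.5 f [ 1.1  0.2 -0.2] g 0.0 op 51.9 t 15.1167
[[-0.022,-0.058,0.0,0.0,0.0,0.041,0.65],[-0.044,-0.115,0.0,0.0,0.0,0.083,0.65],[-0.066,-0.173,0.0,0.0,0.0,0.124,0.65],[-0.088,-0.231,0.001,0.0,0.0,0.165,0.65],[-0.11,-0.288,0.001,0.0,0.0,0.206,0.65],[-0.132,-0.346,0.001,0.0,0.0,0.248,0.65],[-0.154,-0.403,0.001,0.0,0.0,0.289,0.65],[-0.175,-0.461,0.001,0.0,0.0,0.33,0.65],[-0.197,-0.519,0.001,0.0,0.0,0.371,0.65],[-0.219,-0.576,0.001,0.0,0.0,0.413,0.65]]
[[-0.061,0.005,0.0,0.0,0.0,0.041,0.65],[-0.123,0.011,0.0,0.0,0.0,0.083,0.65],[-0.184,0.016,0.0,0.0,0.0,0.124,0.65],[-0.246,0.022,0.001,0.0,0.0,0.165,0.65],[-0.246,0.022,0.001,0.0,0.0,0.165,0.65],[-0.246,0.022,0.001,0.0,0.0,0.165,0.65],[-0.246,0.022,0.001,0.0,0.0,0.165,0.65],[-0.246,0.022,0.001,0.0,0.0,0.165,0.65]]
now [ 0.4799 -0.0526  0.1546] j6 -103.5 f [ 1.1  0.2 -0.2] g 0.0 op 51.9 t 15.1167
```

{"fn": "move_arm", "kwargs": {
  "increments": [
    [-0.022,-0.058,0,0,0,0.039,0.65],
    [-0.044,-0.115,0,0,0,0.078,0.65],
    [-0.066,-0.173,0,0,0,0.117,0.65],
    [-0.088,-0.231,0,0,0,0.156,0.65],
    [-0.11,-0.288,0,0,0,0.195,0.65],
    [-0.132,-0.346,0,0,0,0.234,0.65],
    [-0.154,-0.403,0,0,0,0.273,0.65],
    [-0.175,-0.461,0,0,0,0.312,0.65],
    [-0.197,-0.519,0,0,0,0.351,0.65],
    [-0.219,-0.576,0,0,0,0.39,0.65]
  ]
}}

```text
time_s: 15.95
position: [0.5284, -0.2325, 0.1545]
tcp_rot: [[-0.232, 0.973, -0.0], [0.973, 0.232, 0.0], [0.0, -0.0, -1.0]]
force: [-0.6, -0.5, -0.3]
opening: 0.648
grasp_force: 0.0
```

```bash
python3 - <<'E'
from h import *
B=(.546,-.303)
plan((*B,.154,-20,.65,5),(*B,.154,-20,.65,5))
E
```

```text
[[-0.048,0.001,0.0,0.0,0.0,0.037,0.65],[-0.097,0.001,0.001,0.0,0.0,0.074,0.65],[-0.145,0.002,0.001,0.0,0.0,0.111,0.65],[-0.194,0.002,0.001,0.0,0.0,0.148,0.65],[-0.242,0.003,0.002,0.0,0.0,0.186,0.65],[-0.242,0.003,0.002,0.0,0.0,0.186,0.65],[-0.242,0.003,0.002,0.0,0.0,0.186,0.65],[-0.242,0.003,0.002,0.0,0.0,0.186,0.65],[-0.242,0.003,0.002,0.0,0.0,0.186,0.65],[-0.242,0.003,0.002,0.0,0.0,0.186,0.65]]
now [ 0.5284 -0.2325  0.1545] j6 -48.2 f [-0.6 -0.5 -0.3] g 0.0 op 56.4 t 15.95
```

{"fn": "move_arm", "kwargs": {
  "increments": [
    [-0.048,0,0,0,0,0.037,0.65],
    [-0.097,0,0,0,0,0.074,0.65],
    [-0.145,0.002,0,0,0,0.111,0.65],
    [-0.194,0.002,0,0,0,0.148,0.65],
    [-0.242,0.003,0,0,0,0.186,0.65],
    [-0.242,0.003,0,0,0,0.186,0.65],
    [-0.242,0.003,0,0,0,0.186,0.65],
    [-0.242,0.003,0,0,0,0.186,0.65],
    [-0.242,0.003,0,0,0,0.186,0.65],
    [-0.242,0.003,0,0,0,0.186,0.65]
  ]
}}

```text
time_s: 16.78
position: [0.5463, -0.3009, 0.1543]
tcp_rot: [[0.335, 0.942, -0.001], [0.942, -0.335, 0.001], [0.0, -0.001, -1.0]]
force: [0.4, -0.6, 0.4]
opening: 0.647
grasp_force: 0.0
```

```bash
python3 - <<'E'
from h import *
np.set_printoptions(precision=4,suppress=True)
c=cap('wrist','w3.png')
for t in('flanged_bush','weight'):
  for r in nets.find_in('wrist',t)[:2]: print(t,round(r['conf'],2),np.round(r['location']),ray(c,r['location'],.025))
t=cap('top')
for n in('plain_block','vee_block'):
  for r in nets.find_in('top',n)[:2]: print(n,round(r['conf'],2),np.round(r['location']),ray(t,r['location'],.05))
cv2.imwrite('pics/c3.png',np.hstack([cv2.resize(t['image'][195:285,210:370],(480,270),interpolation=cv2.INTER_CUBIC),cv2.resize(c['image'],(320,270))]))
B=(.546,-.303)
plan((*B,.154,-20,.65,1))
E
```

```text
flanged_bush 0.82 [293. 208.] [ 0.5554 -0.3062  0.025 ]
weight 0.86 [129. 239.] [ 0.4202 -0.2863  0.025 ]
plain_block 0.63 [264. 236.] [0.4882 0.056  0.05  ]
[[-0.005,-0.001,0.001,0.0,0.0,0.002,0.65]]
now [ 0.5466 -0.3018  0.1544] j6 -19.5 f [-0.4 -0.3 -0.2] g 0.0 op 56.6 t 17.0833
```

View pics/c3.png

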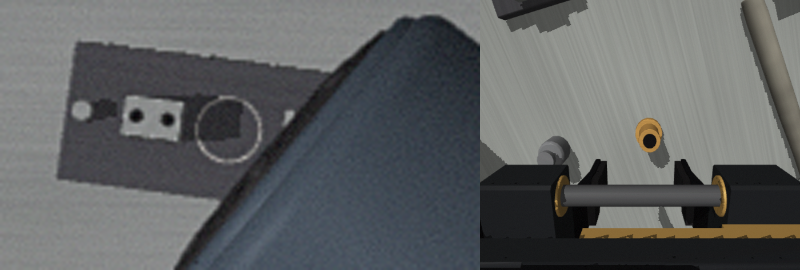

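```bash
python3 - <<'E'
from h import *
np.set_printoptions(precision=4,suppress=True)
c=cap('wrist'); im=c['image']
def bore(c,g,w,z):
    im=c['image'];x,y=g;s=cv2.cvtColor(im[y-w:y+w,x-w:x+w],cv2.COLOR_BGR2HSV)
    m=((s[...,0]>8)&(s[...,0]<30)&(s[...,1]>110)).astype(np.uint8)
    yy,xx=np.nonzero(m);print('brass bbox',xx.min()+x-w,xx.max()+x-w,yy.min()+y-w,yy.max()+y-w)
    d=(s[...,2]<45).astype(np.uint8); d[:int(w*.3)]=0
    cnt=max(cv2.findContours(cv2.morphologyEx(m,cv2.MORPH_CLOSE,np.ones((3,3))),cv2.RETR_CCOMP,cv2.CHAIN_APPROX_NONE)[0],key=len)
    k,l,st,ce=cv2.connectedComponentsWithStats((cv2.drawContours(np.zeros_like(m),[cnt],-1,1,-1)&(s[...,2]<50)).astype(np.uint8))
    i=1+np.argmax(st[1:,4]);p=ce[i]+[x-w,y-w];print('bore',p,st[i,4],ray(c,p,z))
bore(c,(295,210),40,.042)
t=cap('top');bore(t,(420,212),14,.042)
print(proj(c,(.5466,-.3018,.042)))
E
```

```text
brass bbox 271 317 182 235
bore [295.7241 218.0203] 395 [ 0.556  -0.3111  0.042 ]
brass bbox 411 428 205 220
bore [421. 212.] 1 [ 0.5515 -0.3062  0.042 ]
[279.8374 210.931 ]
```

```bash
python3 - <<'E'
from h import *
B=(.555,-.310);T=(.4868,.005)
plan((*B,.1,-20,.6,3),(*B,.0245,-20,.6,7),(*B,.0245,-20,0,8),(*B,.15,-20,0,7),(*T,.15,-6,0,17),(*T,.15,-6,0,4),(*T,.06,-6,0,4),(*T,.0405,-6,0,4))
E
```

```text
[[-0.005,0.012,0.06,0.0,0.0,0.001,0.6],[-0.011,0.024,0.121,0.0,0.0,0.001,0.6],[-0.016,0.035,0.181,0.0,0.0,0.002,0.6],[-0.016,0.035,0.217,0.0,0.0,0.002,0.6],[-0.016,0.035,0.253,0.0,0.0,0.002,0.6],[-0.016,0.035,0.289,0.0,0.0,0.002,0.6],[-0.016,0.035,0.325,0.0,0.0,0.002,0.6],[-0.016,0.035,0.361,0.0,0.0,0.002,0.6],[-0.016,0.035,0.397,0.0,0.0,0.002,0.6],[-0.016,0.035,0.433,0.0,0.0,0.002,0.6]]
[[0.0,0.0,0.0,0.0,0.0,0.0,0.0],[0.0,0.0,0.0,0.0,0.0,0.0,0.0],[0.0,0.0,0.0,0.0,0.0,0.0,0.0],[0.0,0.0,0.0,0.0,0.0,0.0,0.0],[0.0,0.0,0.0,0.0,0.0,0.0,0.0],[0.0,0.0,0.0,0.0,0.0,0.0,0.0],[0.0,0.0,0.0,0.0,0.0,0.0,0.0],[0.0,0.0,0.0,0.0,0.0,0.0,0.0],[0.0,0.0,-0.06,0.0,0.0,0.0,0.0],[0.0,0.0,-0.12,0.0,0.0,0.0,0.0]]
[[0.0,0.0,-0.06,0.0,0.0,0.0,0.0],[0.0,0.0,-0.12,0.0,0.0,0.0,0.0],[0.0,0.0,-0.179,0.0,0.0,0.0,0.0],[0.0,0.0,-0.239,0.0,0.0,0.0,0.0],[0.0,0.0,-0.299,0.0,0.0,0.0,0.0],[0.053,-0.034,-0.299,0.0,0.0,-0.005,0.0],[0.107,-0.067,-0.299,0.0,0.0,-0.009,0.0],[0.16,-0.101,-0.299,0.0,0.0,-0.014,0.0],[0.214,-0.135,-0.299,0.0,0.0,-0.018,0.0],[0.267,-0.168,-0.299,0.0,0.0,-0.023,0.0]]
[[0.056,-0.03,0.0,0.0,0.0,-0.005,0
[... 243 characters left out ...]
,0.0,0.0,0.0,-0.037,0.0],[0.502,-0.268,0.0,0.0,0.0,-0.041,0.0],[0.557,-0.298,0.0,0.0,0.0,-0.046,0.0]]
[[0.059,-0.021,0.0,0.0,0.0,-0.005,0.0],[0.119,-0.043,0.0,0.0,0.0,-0.009,0.0],[0.119,-0.043,0.0,0.0,0.0,-0.009,0.0],[0.119,-0.043,0.0,0.0,0.0,-0.009,0.0],[0.119,-0.043,0.0,0.0,0.0,-0.009,0.0],[0.119,-0.043,0.0,0.0,0.0,-0.009,0.0],[0.119,-0.043,0.075,0.0,0.0,-0.009,0.0],[0.119,-0.043,0.15,0.0,0.0,-0.009,0.0],[0.119,-0.043,0.225,0.0,0.0,-0.009,0.0],[0.119,-0.043,0.3,0.0,0.0,-0.009,0.0]]
[[0.0,0.0,0.016,0.0,0.0,0.0,0.0],[0.0,0.0,0.032,0.0,0.0,0.0,0.0],[0.0,0.0,0.049,0.0,0.0,0.0,0.0],[0.0,0.0,0.065,0.0,0.0,0.0,0.0]]
now [ 0.5466 -0.3019  0.1544] j6 -19.5 f [ 0.   0.3 -0.2] g 0.0 op 56.1 t 17.1833
```

{"fn": "move_arm", "kwargs": {
  "increments": [
    [-0.005,0.012,0.06,0,0,0,0.6],
    [-0.011,0.024,0.121,0,0,0,0.6],
    [-0.016,0.035,0.181,0,0,0,0.6],
    [-0.016,0.035,0.217,0,0,0,0.6],
    [-0.016,0.035,0.253,0,0,0,0.6],
    [-0.016,0.035,0.289,0,0,0,0.6],
    [-0.016,0.035,0.325,0,0,0,0.6],
    [-0.016,0.035,0.361,0,0,0,0.6],
    [-0.016,0.035,0.397,0,0,0,0.6],
    [-0.016,0.035,0.433,0,0,0,0.6]
  ]
}}

```text
time_s: 18.02
position: [0.555, -0.3101, 0.0236]
tcp_rot: [[0.337, 0.941, 0.0], [0.941, -0.337, -0.0], [-0.0, 0.0, -1.0]]
force: [0.1, -0.5, -0.6]
opening: 0.6
grasp_force: 0.0
```

{"fn": "move_arm", "kwargs": {
  "increments": [
    [0,0,0,0,0,0,0.3],
    [0,0,0,0,0,0,0],
    [0,0,0,0,0,0,0],
    [0,0,0,0,0,0,0],
    [0,0,0,0,0,0,0],
    [0,0,0,0,0,0,0],
    [0,0,0,0,0,0,0],
    [0,0,0,0,0,0,0],
    [0,0,-0.06,0,0,0,0],
    [0,0,-0.12,0,0,0,0]
  ]
}}

```text
time_s: 18.85
position: [0.5533, -0.3089, 0.0591]
tcp_rot: [[0.337, 0.941, -0.004], [0.941, -0.337, 0.003], [0.002, -0.005, -1.0]]
force: [0.4, -0.9, -2.7]
opening: 0.319
grasp_force: 30.0
```

{"fn": "move_arm", "kwargs": {
  "increments": [
    [0,0,-0.06,0,0,0,0],
    [0,0,-0.12,0,0,0,0],
    [0,0,-0.179,0,0,0,0],
    [0,0,-0.239,0,0,0,0],
    [0,0,-0.299,0,0,0,0],
    [0.053,-0.034,-0.299,0,0,-0.005,0],
    [0.107,-0.067,-0.299,0,0,-0.009,0],
    [0.16,-0.101,-0.299,0,0,-0.014,0],
    [0.214,-0.135,-0.299,0,0,-0.018,0],
    [0.267,-0.168,-0.299,0,0,-0.023,0]
  ]
}}

```text
time_s: 19.68
position: [0.5333, -0.2163, 0.1496]
tcp_rot: [[0.268, 0.963, -0.002], [0.963, -0.268, 0.001], [0.001, -0.002, -1.0]]
force: [0.8, -0.3, -2.1]
opening: 0.319
grasp_force: 30.0
```

{"fn": "move_arm", "kwargs": {
  "increments": [
    [0.056,-0.03,0,0,0,-0.005,0],
    [0.111,-0.06,0,0,0,-0.009,0],
    [0.167,-0.089,0,0,0,-0.014,0],
    [0.223,-0.119,0,0,0,-0.018,0],
    [0.279,-0.149,0,0,0,-0.023,0],
    [0.334,-0.179,0,0,0,-0.027,0],
    [0.39,-0.208,0,0,0,-0.032,0],
    [0.446,-0.238,0,0,0,-0.037,0],
    [0.502,-0.268,0,0,0,-0.041,0],
    [0.557,-0.298,0,0,0,-0.046,0]
  ]
}}

```text
time_s: 20.52
position: [0.4922, -0.0316, 0.1498]
tcp_rot: [[0.126, 0.992, -0.001], [0.992, -0.126, 0.0], [0.0, -0.001, -1.0]]
force: [0.8, -0.5, -2.8]
opening: 0.315
grasp_force: 30.0
```

{"fn": "move_arm", "kwargs": {
  "increments": [
    [0.059,-0.021,0,0,0,-0.005,0],
    [0.119,-0.043,0,0,0,-0.009,0],
    [0.119,-0.043,0,0,0,-0.009,0],
    [0.119,-0.043,0,0,0,-0.009,0],
    [0.119,-0.043,0,0,0,-0.009,0],
    [0.119,-0.043,0,0,0,-0.009,0]
  ]
}}

```text
time_s: 21.02
position: [0.4854, 0.0036, 0.1501]
tcp_rot: [[0.1, 0.995, 0.001], [0.995, -0.1, -0.0], [-0.0, 0.001, -1.0]]
force: [0.1, 0.5, -2.3]
opening: 0.316
grasp_force: 30.0
```

```bash
python3 - <<'E'
from h import *
np.set_printoptions(precision=4,suppress=True)
s=cap('side'); c=cap('wrist')
cv2.imwrite('pics/c4.png',np.hstack([cv2.resize(s['image'][170:300,220:380],(480,390),interpolation=cv2.INTER_CUBIC),cv2.resize(c['image'],(320,390))]))
T=(.4868,.005)
plan((*T,.15,-6,0,1),(*T,.06,-6,0,4),(*T,.0405,-6,0,5))
E
```

```text
[[0.005,0.004,0.0,0.0,0.0,0.001,0.0],[0.005,0.004,0.075,0.0,0.0,0.001,0.0],[0.005,0.004,0.15,0.0,0.0,0.001,0.0],[0.005,0.004,0.225,0.0,0.0,0.001,0.0],[0.005,0.004,0.3,0.0,0.0,0.001,0.0],[0.005,0.004,0.313,0.0,0.0,0.001,0.0],[0.005,0.004,0.326,0.0,0.0,0.001,0.0],[0.005,0.004,0.339,0.0,0.0,0.001,0.0],[0.005,0.004,0.352,0.0,0.0,0.001,0.0],[0.005,0.004,0.365,0.0,0.0,0.001,0.0]]
now [0.4853 0.0036 0.1501] j6 -7.0 f [-0.5 -0.1 -3. ] g 30.0 op 28.0 t 21.1167
```

View pics/c4.png

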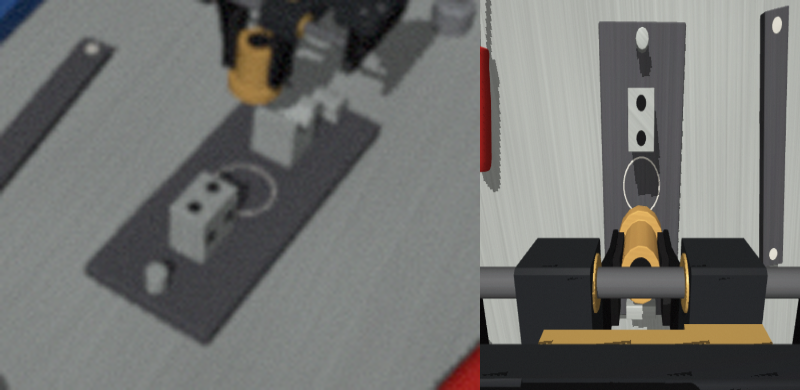

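The bush hangs upright over the ring and the plain block, ring and dowel are in line in the wrist view (column ~641 of the composite). The vee block stands with its groove across the plate. Lowering now.

{"fn": "move_arm", "kwargs": {
  "increments": [
    [0.005,0.003,0,0,0,0,0],
    [0.005,0.003,0.075,0,0,0,0],
    [0.005,0.003,0.15,0,0,0,0],
    [0.005,0.003,0.225,0,0,0,0],
    [0.005,0.003,0.3,0,0,0,0],
    [0.005,0.003,0.32,0,0,0,0],
    [0.005,0.003,0.34,0,0,0,0],
    [0.005,0.003,0.355,0,0,0,0],
    [0.005,0.003,0.365,0,0,0,0],
    [0.005,0.003,0.365,0,0,0,0]
  ]
}}

```text
time_s: 21.95
position: [0.4864, 0.0057, 0.0409]
tcp_rot: [[0.099, 0.995, 0.001], [0.995, -0.099, -0.0], [-0.0, 0.001, -1.0]]
force: [-0.4, -0.1, -2.7]
opening: 0.319
grasp_force: 30.0
```

{"fn": "move_arm", "kwargs": {
  "increments": [
    [0,0,0,0,0,0,0],
    [0,0,0,0,0,0,0.6],
    [0,0,0,0,0,0,0.6],
    [0,0,0,0,0,0,0.6],
    [0,0,0,0,0,0,0.6],
    [0,0,-0.08,0,0,0,0.6],
    [0,0,-0.18,0,0,0,0.6],
    [0,0,-0.29,0,0,0,0.6],
    [0,0,-0.4,0,0,0,0.6],
    [0,0,-0.5,0,0,0,0.6]
  ]
}}

```text
time_s: 22.78
position: [0.4858, 0.0058, 0.1926]
tcp_rot: [[0.099, 0.995, 0.001], [0.995, -0.099, -0.0], [-0.0, 0.001, -1.0]]
force: [0.2, 0.1, -0.3]
opening: 0.6
grasp_force: 0.0
```

```bash
python3 - <<'E'
from h import *
S=(.673,.017)
plan((*S,.13,3,.7,7),(*S,.13,3,.7,3))
E
```

```text
[[0.014,0.088,0.03,0.0,0.0,-0.007,0.7],[0.028,0.176,0.06,0.0,0.0,-0.014,0.7],[0.042,0.265,0.089,0.0,0.0,-0.021,0.7],[0.056,0.353,0.119,0.0,0.0,-0.028,0.7],[0.07,0.441,0.149,0.0,0.0,-0.034,0.7],[0.085,0.529,0.179,0.0,0.0,-0.041,0.7],[0.099,0.617,0.209,0.0,0.0,-0.048,0.7],[0.099,0.617,0.209,0.0,0.0,-0.048,0.7],[0.099,0.617,0.209,0.0,0.0,-0.048,0.7],[0.099,0.617,0.209,0.0,0.0,-0.048,0.7]]
now [0.4858 0.0058 0.1926] j6 -6.8 f [ 0.2  0.1 -0.3] g 0.0 op 52.2 t 22.7833
```

{"fn": "move_arm", "kwargs": {
  "increments": [
    [0.014,0.088,0.03,0,0,-0.007,0.7],
    [0.028,0.176,0.06,0,0,-0.014,0.7],
    [0.042,0.265,0.089,0,0,-0.021,0.7],
    [0.056,0.353,0.119,0,0,-0.028,0.7],
    [0.07,0.441,0.149,0,0,-0.034,0.7],
    [0.085,0.529,0.179,0,0,-0.041,0.7],
    [0.099,0.617,0.209,0,0,-0.048,0.7],
    [0.099,0.617,0.209,0,0,-0.048,0.7],
    [0.099,0.617,0.209,0,0,-0.048,0.7],
    [0.099,0.617,0.209,0,0,-0.048,0.7]
  ]
}}

```text
time_s: 23.62
position: [0.6719, 0.0172, 0.1276]
tcp_rot: [[-0.052, 0.999, -0.002], [0.999, 0.052, 0.0], [0.0, -0.002, -1.0]]
force: [-0.1, -0.2, 0.3]
opening: 0.699
grasp_force: 0.0
```

```bash
python3 - <<'E'
from h import *
np.set_printoptions(precision=4,suppress=True)
c=cap('wrist'); s=cap('top')
cv2.imwrite('pics/c5.png',np.hstack([cv2.resize(s['image'][140:280,200:370],(400,330),interpolation=cv2.INTER_CUBIC),cv2.resize(c['image'],(400,330))]))
print(bot.read_state()['position'])
for cam,cc in(('wrist',c),('top',s)):
  for t,z in(('flanged_bush',.05),('plain_block',.05),('vee_block',.05),('straightedge',.012)):
    for r in nets.find_in(cam,t)[:1]: print(cam,t,round(r['conf'],2),np.round(r['location']),ray(cc,r['location'],z))
E
```

```text
[0.6719 0.0171 0.1283]
wrist flanged_bush 0.81 [ 26. 218.] [0.5049 0.013  0.05  ]
wrist plain_block 0.67 [ 24. 138.] [0.5106 0.0652 0.05  ]
wrist vee_block 0.65 [  8. 265.] [ 0.4878 -0.0213  0.05  ]
wrist straightedge 0.85 [284. 168.] [0.6731 0.0489 0.012 ]
top vee_block 0.81 [310. 240.] [ 0.4819 -0.0508  0.05  ]
top straightedge 0.65 [320. 160.] [ 0.6785 -0.073   0.012 ]
```

View pics/c5.png

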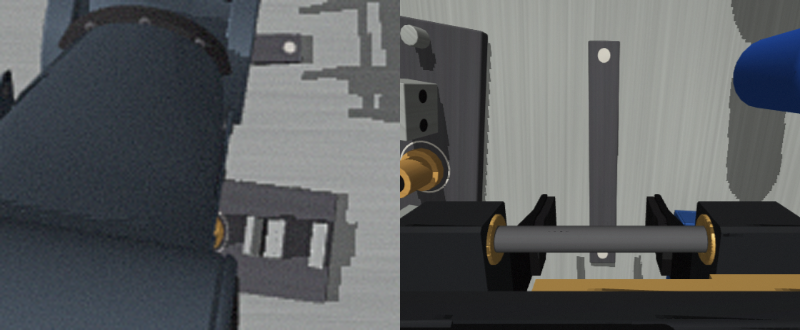

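The ring holds the bush; the vee block, groove across, is in line with the stop. The straightedge is square and centred between the fingers at (603,55)-(602,255) in the wrist half. I'll grip it.

```bash
python3 - <<'E'
from h import *
S=(.673,.017);T=(.4867,.0055)
plan((*S,.05,3,.6,4),(*S,.0135,3,.6,5),(*S,.0135,3,.6,1),(*S,.0135,3,0,7),(*S,.07,3,0,5),(*S,.15,3,0,4),(*S,.16,3,0,1),(*T,.16,-6,0,11),(*T,.16,-6,0,6),(*T,.095,-6,0,6),(*T,.0745,-6,0,5),(*T,.074,-6,0,3))
E
```

```text
[[0.0,0.0,0.065,0.0,0.0,0.0,0.6],[0.0,0.0,0.13,0.0,0.0,0.0,0.6],[0.0,0.0,0.196,0.0,0.0,0.0,0.6],[0.0,0.0,0.261,0.0,0.0,0.0,0.6],[0.0,0.0,0.285,0.0,0.0,0.0,0.6],[0.0,0.0,0.31,0.0,0.0,0.0,0.6],[0.0,0.0,0.334,0.0,0.0,0.0,0.6],[0.0,0.0,0.358,0.0,0.0,0.0,0.6],[0.0,0.0,0.383,0.0,0.0,0.0,0.6],[0.0,0.0,0.383,0.0,0.0,0.0,0.6]]
[[0.0,0.0,0.0,0.0,0.0,0.0,0.0],[0.0,0.0,0.0,0.0,0.0,0.0,0.0],[0.0,0.0,0.0,0.0,0.0,0.0,0.0],[0.0,0.0,0.0,0.0,0.0,0.0,0.0],[0.0,0.0,0.0,0.0,0.0,0.0,0.0],[0.0,0.0,0.0,0.0,0.0,0.0,0.0],[0.0,0.0,0.0,0.0,0.0,0.0,0.0],[0.0,0.0,-0.038,0.0,0.0,0.0,0.0],[0.0,0.0,-0.075,0.0,0.0,0.0,0.0],[0.0,0.0,-0.113,0.0,0.0,0.0,0.0]]
[[0.0,0.0,-0.038,0.0,0.0,0.0,0.0],[0.0,0.0,-0.075,0.0,0.0,0.0,0.0],[0.0,0.0,-0.142,0.0,0.0,0.0,0.0],[0.0,0.0,-0.209,0.0,0.0,0.0,0.0],[0.0,0.0,-0.275,0.0,0.0,0.0,0.0],[0.0,0.0,-0.342,0.0,0.0,0.0,0.0],[0.0,0.0,-0.375,0.0,0.0,0.0,0.0],[-0.001,-0.057,-0.375,0.0,0.0,0.005,0.0],[-0.001,-0.113,-0.375,0.0,0.0,0.009,0.0],[-0.002,-0.17,-0.375,0.0,0.0,0.014,0.0]]
[[-0.003,-0.056,0.0,0.0,0.0,0.005,0.0],[-0.006,-0.113,0.0,0.0,0.0,0.009,0.0],[-0.009,-0.169,0.0,0.0,0.0,0.014,0.0]
[... 217 characters left out ...]
,0.036,0.0],[-0.024,-0.452,0.0,0.0,0.0,0.036,0.0]]
[[0.0,0.0,0.0,0.0,0.0,0.0,0.0],[0.0,0.0,0.0,0.0,0.0,0.0,0.0],[0.0,0.0,0.0,0.0,0.0,0.0,0.0],[0.0,0.0,0.0,0.0,0.0,0.0,0.0],[0.0,0.0,0.036,0.0,0.0,0.0,0.0],[0.0,0.0,0.072,0.0,0.0,0.0,0.0],[0.0,0.0,0.108,0.0,0.0,0.0,0.0],[0.0,0.0,0.144,0.0,0.0,0.0,0.0],[0.0,0.0,0.181,0.0,0.0,0.0,0.0],[0.0,0.0,0.217,0.0,0.0,0.0,0.0]]
[[0.0,0.0,0.014,0.0,0.0,0.0,0.0],[0.0,0.0,0.027,0.0,0.0,0.0,0.0],[0.0,0.0,0.041,0.0,0.0,0.0,0.0],[0.0,0.0,0.055,0.0,0.0,0.0,0.0],[0.0,0.0,0.068,0.0,0.0,0.0,0.0],[0.0,0.0,0.069,0.0,0.0,0.0,0.0],[0.0,0.0,0.069,0.0,0.0,0.0,0.0],[0.0,0.0,0.07,0.0,0.0,0.0,0.0]]
now [0.673  0.017  0.1283] j6 -11.0 f [ 0.1 -0.1  0.4] g 0.0 op 61.1 t 24.1167
```

{"fn": "move_arm", "kwargs": {
  "increments": [
    [0,0,0.065,0,0,0,0.6],
    [0,0,0.13,0,0,0,0.6],
    [0,0,0.196,0,0,0,0.6],
    [0,0,0.261,0,0,0,0.6],
    [0,0,0.285,0,0,0,0.6],
    [0,0,0.31,0,0,0,0.6],
    [0,0,0.334,0,0,0,0.6],
    [0,0,0.358,0,0,0,0.6],
    [0,0,0.38,0,0,0,0.6],
    [0,0,0.38,0,0,0,0.6]
  ]
}}

```text
time_s: 24.95
position: [0.6725, 0.0171, 0.013]
tcp_rot: [[-0.052, 0.999, -0.001], [0.999, 0.052, 0.0], [0.0, -0.001, -1.0]]
force: [-0.2, -0.3, 0.4]
opening: 0.604
grasp_force: 0.0
```

{"fn": "move_arm", "kwargs": {
  "increments": [
    [0,0,0,0,0,0,0],
    [0,0,0,0,0,0,0],
    [0,0,0,0,0,0,0],
    [0,0,0,0,0,0,0],
    [0,0,0,0,0,0,0],
    [0,0,0,0,0,0,0],
    [0,0,0,0,0,0,0],
    [0,0,0,0,0,0,0]
  ]
}}

```text
time_s: 25.62
position: [0.6739, 0.017, 0.0145]
tcp_rot: [[-0.052, 0.999, 0.002], [0.999, 0.052, -0.0], [-0.0, 0.002, -1.0]]
force: [1.9, 0.5, 2.2]
opening: 0.343
grasp_force: 30.0
```

{"fn": "move_arm", "kwargs": {
  "increments": [
    [0,0,-0.038,0,0,0,0],
    [0,0,-0.075,0,0,0,0],
    [0,0,-0.125,0,0,0,0],
    [0,0,-0.18,0,0,0,0],
    [0,0,-0.235,0,0,0,0],
    [0,0,-0.29,0,0,0,0],
    [0,0,-0.345,0,0,0,0],
    [0,0,-0.4,0,0,0,0],
    [0,0,-0.45,0,0,0,0],
    [0,0,-0.49,0,0,0,0]
  ]
}}

```text
time_s: 26.45
position: [0.6722, 0.0172, 0.1621]
tcp_rot: [[-0.052, 0.999, -0.001], [0.999, 0.052, 0.0], [0.0, -0.001, -1.0]]
force: [0.8, 0.3, -6.1]
opening: 0.338
grasp_force: 30.0
```

{"fn": "move_arm", "kwargs": {
  "increments": [
    [0,-0.057,0,0,0,0.005,0],
    [0,-0.113,0,0,0,0.009,0],
    [-0.002,-0.17,0,0,0,0.014,0],
    [-0.003,-0.226,0,0,0,0.018,0],
    [-0.004,-0.283,0,0,0,0.023,0],
    [-0.004,-0.34,0,0,0,0.027,0],
    [-0.005,-0.4,0,0,0,0.032,0],
    [-0.005,-0.46,0,0,0,0.036,0],
    [-0.006,-0.52,0,0,0,0.041,0],
    [-0.006,-0.57,0,0,0,0.046,0]
  ]
}}

```text
time_s: 27.28
position: [0.5, 0.0066, 0.1611]
tcp_rot: [[0.093, 0.996, -0.003], [0.996, -0.093, 0.0], [0.0, -0.003, -1.0]]
force: [0.8, -0.2, -6.4]
opening: 0.343
grasp_force: 30.0
```

```bash
python3 - <<'E'
from h import *
T=(.4867,.0055)
plan((*T,.16,-6,0,4),(*T,.16,-6,0,6))
E
```

```text
[[-0.002,-0.011,0.001,0.0,0.0,0.001,0.0],[-0.004,-0.022,0.002,0.0,0.0,0.002,0.0],[-0.006,-0.033,0.003,0.0,0.0,0.003,0.0],[-0.008,-0.044,0.004,0.0,0.0,0.004,0.0],[-0.008,-0.044,0.004,0.0,0.0,0.004,0.0],[-0.008,-0.044,0.004,0.0,0.0,0.004,0.0],[-0.008,-0.044,0.004,0.0,0.0,0.004,0.0],[-0.008,-0.044,0.004,0.0,0.0,0.004,0.0],[-0.008,-0.044,0.004,0.0,0.0,0.004,0.0],[-0.008,-0.044,0.004,0.0,0.0,0.004,0.0]]
now [0.5    0.0066 0.1611] j6 -6.7 f [ 0.8 -0.2 -6.4] g 30.0 op 29.8 t 27.2833
```

{"fn": "move_arm", "kwargs": {
  "increments": [
    [-0.001,-0.02,0,0,0,0,0],
    [-0.002,-0.035,0,0,0,0.002,0],
    [-0.003,-0.05,0,0,0,0.004,0],
    [-0.003,-0.05,0,0,0,0.004,0],
    [-0.003,-0.05,0,0,0,0.004,0],
    [-0.003,-0.05,0,0,0,0.004,0],
    [-0.003,-0.05,0,0,0,0.004,0],
    [-0.003,-0.05,0,0,0,0.004,0],
    [-0.003,-0.05,0,0,0,0.004,0]
  ]
}}

```text
time_s: 28.03
position: [0.4877, 0.0069, 0.1609]
tcp_rot: [[0.105, 0.994, 0.0], [0.994, -0.105, -0.0], [-0.0, 0.0, -1.0]]
force: [-0.6, 0.6, -6.3]
opening: 0.338
grasp_force: 30.0
```

```bash
python3 - <<'E'
from h import *
c=cap('wrist'); s=cap('side')
cv2.imwrite('pics/c6.png',np.hstack([cv2.resize(s['image'][150:300,200:380],(400,330),interpolation=cv2.INTER_CUBIC),cv2.resize(c['image'],(400,330))]))
T=(.4867,.0055)
plan((*T,.095,-6,0,5),(*T,.0755,-6,0,5))
E
```

```text
[[-0.001,0.0,0.044,0.0,0.0,0.0,0.0],[-0.002,-0.001,0.088,0.0,0.0,0.0,0.0],[-0.003,-0.001,0.132,0.0,0.0,0.0,0.0],[-0.004,-0.002,0.176,0.0,0.0,0.0,0.0],[-0.005,-0.002,0.22,0.0,0.0,0.0,0.0],[-0.005,-0.002,0.233,0.0,0.0,0.0,0.0],[-0.005,-0.002,0.246,0.0,0.0,0.0,0.0],[-0.005,-0.002,0.259,0.0,0.0,0.0,0.0],[-0.005,-0.002,0.272,0.0,0.0,0.0,0.0],[-0.005,-0.002,0.285,0.0,0.0,0.0,0.0]]
now [0.4875 0.0069 0.1609] j6 -6.3 f [-0.5  0.  -5.6] g 30.0 op 29.7 t 28.1333
```

View pics/c6.png

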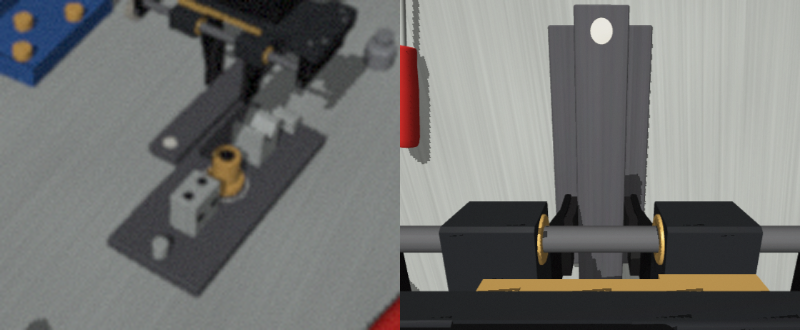

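The side view shows bush, plain block and vee block in line. The wrist view shows the straightedge held parallel to and centred on the plate (601,30). Lowering.

{"fn": "move_arm", "kwargs": {
  "increments": [
    [0,0,0.044,0,0,0,0],
    [-0.002,0,0.088,0,0,0,0],
    [-0.004,-0.002,0.132,0,0,0,0],
    [-0.005,-0.002,0.176,0,0,0,0],
    [-0.005,-0.002,0.22,0,0,0,0],
    [-0.005,-0.002,0.24,0,0,0,0],
    [-0.005,-0.002,0.255,0,0,0,0],
    [-0.005,-0.002,0.27,0,0,0,0],
    [-0.005,-0.002,0.28,0,0,0,0],
    [-0.005,-0.002,0.285,0,0,0,0]
  ]
}}

```text
time_s: 28.97
position: [0.487, 0.0054, 0.0755]
tcp_rot: [[0.105, 0.994, 0.001], [0.994, -0.105, -0.0], [-0.0, 0.001, -1.0]]
force: [0.5, 0.3, -6.2]
opening: 0.336
grasp_force: 30.0
```

{"fn": "move_arm", "kwargs": {
  "increments": [
    [0,0,0.002,0,0,0,0],
    [0,0,0.003,0,0,0,0],
    [0,0,0.003,0,0,0,0]
  ]
}}

```text
time_s: 29.22
position: [0.4869, 0.0054, 0.0749]
tcp_rot: [[0.105, 0.994, 0.001], [0.994, -0.105, -0.0], [-0.0, 0.001, -1.0]]
force: [-0.4, -0.1, -7.1]
opening: 0.344
grasp_force: 30.0
```

{"fn": "move_arm", "kwargs": {
  "increments": [
    [0,0,0.002,0,0,0,0],
    [0,0,0.003,0,0,0,0],
    [0,0,0.003,0,0,0,0]
  ]
}}

```text
time_s: 29.47
position: [0.487, 0.0054, 0.0745]
tcp_rot: [[0.105, 0.994, 0.001], [0.994, -0.105, -0.0], [-0.0, 0.001, -1.0]]
force: [-2.3, -0.3, 3.0]
opening: 0.338
grasp_force: 30.0
```

Contact. I'll release it and lift away.

{"fn": "move_arm", "kwargs": {
  "increments": [
    [0,0,0,0,0,0,0.6],
    [0,0,0,0,0,0,0.6],
    [0,0,0,0,0,0,0.6],
    [0,0,0,0,0,0,0.6],
    [0,0,-0.05,0,0,0,0.6],
    [0,0,-0.13,0,0,0,0.6],
    [0,0,-0.23,0,0,0,0.6],
    [0,0,-0.33,0,0,0,0.6],
    [0,0,-0.4,0,0,0,0.6],
    [0,0,-0.4,0,0,0,0.6]
  ]
}}

```text
time_s: 30.3
position: [0.4896, 0.005, 0.1977]
tcp_rot: [[0.105, 0.994, 0.009], [0.994, -0.105, -0.002], [-0.001, 0.01, -1.0]]
force: [0.1, -0.0, -0.5]
opening: 0.596
grasp_force: 0.0
```

```bash
python3 - <<'E'
from h import *
np.set_printoptions(precision=4,suppress=True)
W=(.413,-.283)
plan((*W,.19,-20,.6,10),(*W,.16,-20,.6,5))
E
```

```text
[[-0.098,-0.015,0.003,0.0,0.0,0.008,0.6],[-0.196,-0.031,0.005,0.0,0.0,0.016,0.6],[-0.294,-0.046,0.008,0.0,0.0,0.023,0.6],[-0.393,-0.061,0.01,0.0,0.0,0.031,0.6],[-0.491,-0.077,0.013,0.0,0.0,0.039,0.6],[-0.589,-0.092,0.015,0.0,0.0,0.047,0.6],[-0.687,-0.107,0.018,0.0,0.0,0.054,0.6],[-0.785,-0.123,0.021,0.0,0.0,0.062,0.6],[-0.883,-0.138,0.023,0.0,0.0,0.07,0.6],[-0.981,-0.153,0.026,0.0,0.0,0.078,0.6]]
[[0.0,0.0,0.02,0.0,0.0,0.0,0.6],[0.0,0.0,0.04,0.0,0.0,0.0,0.6],[0.0,0.0,0.06,0.0,0.0,0.0,0.6],[0.0,0.0,0.08,0.0,0.0,0.0,0.6],[0.0,0.0,0.1,0.0,0.0,0.0,0.6]]
now [0.4896 0.005  0.1977] j6 -6.5 f [ 0.1 -0.  -0.5] g 0.0 op 51.9 t 30.3
```

{"fn": "move_arm", "kwargs": {
  "increments": [
    [-0.098,-0.015,0,0,0,0.008,0.65],
    [-0.196,-0.031,0,0,0,0.016,0.65],
    [-0.294,-0.046,0,0,0,0.023,0.65],
    [-0.393,-0.061,0,0,0,0.031,0.65],
    [-0.491,-0.077,0,0,0,0.039,0.65],
    [-0.589,-0.092,0.01,0,0,0.047,0.65],
    [-0.687,-0.107,0.04,0,0,0.054,0.65],
    [-0.785,-0.123,0.07,0,0,0.062,0.65],
    [-0.883,-0.138,0.1,0,0,0.07,0.65],
    [-0.981,-0.153,0.12,0,0,0.078,0.65]
  ]
}}

```text
time_s: 31.13
position: [0.4088, -0.2832, 0.156]
tcp_rot: [[0.345, 0.939, -0.002], [0.939, -0.345, 0.002], [0.001, -0.002, -1.0]]
force: [0.6, 0.2, -0.0]
opening: 0.649
grasp_force: 0.0
```

{"fn": "move_arm", "kwargs": {
  "increments": [
    [0,0,0,0,0,0,0.65],
    [0,0,0,0,0,0,0.65],
    [0,0,0,0,0,0,0.65],
    [0,0,0,0,0,0,0.65]
  ]
}}

```text
time_s: 31.47
position: [0.4099, -0.281, 0.1574]
tcp_rot: [[0.342, 0.94, -0.001], [0.94, -0.342, 0.001], [0.001, -0.001, -1.0]]
force: [0.1, 0.0, -0.5]
opening: 0.651
grasp_force: 0.0
```

```bash
python3 - <<'E'
from h import *
np.set_printoptions(precision=4,suppress=True)
c=cap('wrist','w7.png'); t=cap('top')
for cam,cc in(('wrist',c),('top',t)):
  for n,z in(('weight',.025),('straightedge',.072)):
    for r in nets.find_in(cam,n)[:1]: print(cam,n,round(r['conf'],2),np.round(r['location']),ray(cc,r['location'],z))
cv2.imwrite('pics/c7.png',np.hstack([cv2.resize(t['image'][190:290,200:370],(400,330),interpolation=cv2.INTER_CUBIC),cv2.resize(c['image'],(400,330))]))
plan((.413,-.283,.16,-20,.65,1)); print(proj(c,(.413,-.283,.046)))
E
```

```text
wrist weight 0.67 [290. 205.] [ 0.4175 -0.2843  0.025 ]
top weight 0.72 [408. 273.] [ 0.4104 -0.2783  0.025 ]
top straightedge 0.61 [286. 234.] [0.4916 0.0049 0.072 ]
[[-0.001,0.01,-0.007,0.0,0.0,0.0,0.65]]
now [ 0.4104 -0.2818  0.1579] j6 -27.4 f [-0.1  0.2 -1.2] g 0.0 op 56.5 t 31.7667
[284.8302 212.3785]
```

View pics/c7.png

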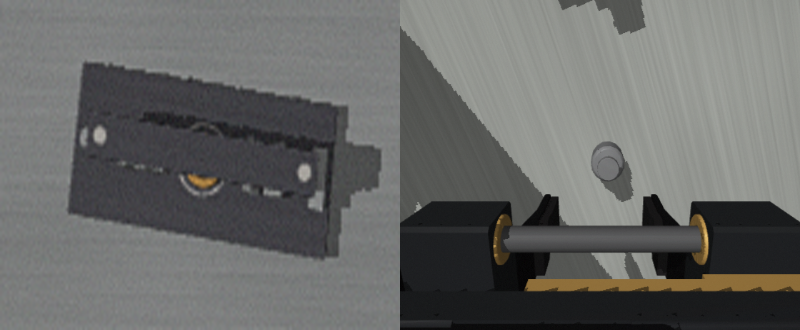

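```bash
python3 - <<'E'
from h import *
np.set_printoptions(precision=4,suppress=True)
c=cap('wrist');t=cap('top')
k=ray(c,(291.5,214),.046);print('knob',k)
d=np.array([ray(t,p,.072)for p in((242.1,230.9),(329.6,242.1))]);print(d,d.mean(0))
W=k[:2];T=(.487,.0055)
plan((*W,.06,-20,.65,6),(*W,.0155,-20,.65,4),(*W,.0155,-20,0,8),(*W,.18,-20,0,8),(*T,.18,-6,0,13),(*T,.18,-6,0,5))
E
```

```text
knob [ 0.4178 -0.287   0.046 ]
[[ 0.4969  0.1035  0.072 ]
 [ 0.476  -0.0926  0.072 ]] [0.4864 0.0054 0.072 ]
[[-0.001,0.005,0.054,0.0,0.0,0.0,0.65],[-0.002,0.01,0.109,0.0,0.0,0.0,0.65],[-0.003,0.015,0.163,0.0,0.0,0.0,0.65],[-0.005,0.02,0.217,0.0,0.0,0.0,0.65],[-0.006,0.024,0.272,0.0,0.0,0.0,0.65],[-0.007,0.029,0.326,0.0,0.0,0.0,0.65],[-0.007,0.029,0.363,0.0,0.0,0.0,0.65],[-0.007,0.029,0.4,0.0,0.0,0.0,0.65],[-0.007,0.029,0.437,0.0,0.0,0.0,0.65],[-0.007,0.029,0.474,0.0,0.0,0.0,0.65]]
[[0.0,0.0,0.0,0.0,0.0,0.0,0.0],[0.0,0.0,0.0,0.0,0.0,0.0,0.0],[0.0,0.0,0.0,0.0,0.0,0.0,0.0],[0.0,0.0,0.0,0.0,0.0,0.0,0.0],[0.0,0.0,0.0,0.0,0.0,0.0,0.0],[0.0,0.0,0.0,0.0,0.0,0.0,0.0],[0.0,0.0,0.0,0.0,0.0,0.0,0.0],[0.0,0.0,0.0,0.0,0.0,0.0,0.0],[0.0,0.0,-0.069,0.0,0.0,0.0,0.0],[0.0,0.0,-0.137,0.0,0.0,0.0,0.0]]
[[0.0,0.0,-0.069,0.0,0.0,0.0,0.0],[0.0,0.0,-0.137,0.0,0.0,0.0,0.0],[0.0,0.0,-0.206,0.0,0.0,0.0,0.0],[0.0,0.0,-0.274,0.0,0.0,0.0,0.0],[0.0,0.0,-0.343,0.0,0.0,0.0,0.0],[0.0,0.0,-0.411,0.0,0.0,0.0,0.0],[0.077,-0.009,-0.411,0.0,0.0,-0.006,0.0],[0.153,-0.018,-0.411,0.0,0.0,-0.012,0.0],[0.23,-0.027,-0.411,0.0,0.0,-0.018,0.0],[0.306,-0.036,-0.411,0.0,0.0,-0.024,0.0]]
[[0.077,-0.003,0.0,0.0,0.0,-0.006,0.0],[0.154,-0.006,0.0,0.0,0.0,-0.012,0.0],[0.231,-0.01,0.0,0.0,0.0,-0.018,0.0],[0.308,-0.013,0.0,0.0,0.0,-0.024,0.0],[0.385,-0.016,0.0,0.0,0.0,-0.03,0.0],[0.462,-0.019,0.0,0.0,0.0,-0.036,0.0],[0.539,-0.022,0.0,0.0,0.0,-0.042,0.0],[0.616,-0.026,0.0,0.0,0.0,-0.048,0.0],[0.693,-0.029,0.0,0.0,0.0,-0.054,0.0],[0.693,-0.029,0.0,0.0,0.0,-0.054,0.0]]
[[0.0,0.0,0.0,0.0,0.0,0.0,0.0],[0.0,0.0,0.0,0.0,0.0,0.0,0.0],[0.0,0.0,0.0,0.0,0.0,0.0,0.0],[0.0,0.0,0.0,0.0,0.0,0.0,0.0]]
now [ 0.4103 -0.282   0.1578] j6 -27.4 f [ 0.7  0.2 -0.2] g 0.0 op 56.6 t 31.8667
```

The straightedge is centred at (0.486, 0.005), over the bush and in line. The knob is at (608,168) in the composite, between the fingers. I'll take the weight by its body.

{"fn": "move_arm", "kwargs": {
  "increments": [
    [0,0.005,0.054,0,0,0,0.65],
    [-0.002,0.01,0.109,0,0,0,0.65],
    [-0.003,0.015,0.163,0,0,0,0.65],
    [-0.005,0.02,0.217,0,0,0,0.65],
    [-0.006,0.024,0.272,0,0,0,0.65],
    [-0.007,0.027,0.326,0,0,0,0.65],
    [-0.007,0.027,0.363,0,0,0,0.65],
    [-0.007,0.027,0.4,0,0,0,0.65],
    [-0.007,0.027,0.437,0,0,0,0.65],
    [-0.007,0.027,0.474,0,0,0,0.65]
  ]
}}

```text
time_s: 32.7
position: [0.4172, -0.2873, 0.0148]
tcp_rot: [[0.343, 0.939, 0.0], [0.939, -0.343, -0.0], [-0.0, 0.0, -1.0]]
force: [-0.1, -0.9, -0.1]
opening: 0.648
grasp_force: 0.0
```

{"fn": "move_arm", "kwargs": {
  "increments": [
    [0,0,0,0,0,0,0.4],
    [0,0,0,0,0,0,0],
    [0,0,0,0,0,0,0],
    [0,0,0,0,0,0,0],
    [0,0,0,0,0,0,0],
    [0,0,0,0,0,0,0],
    [0,0,0,0,0,0,0],
    [0,0,-0.03,0,0,0,0],
    [0,0,-0.08,0,0,0,0],
    [0,0,-0.14,0,0,0,0]
  ]
}}

```text
time_s: 33.53
position: [0.4163, -0.2865, 0.0575]
tcp_rot: [[0.343, 0.939, -0.002], [0.939, -0.343, 0.002], [0.001, -0.002, -1.0]]
force: [-0.7, 0.2, -2.3]
opening: 0.425
grasp_force: 30.0
```

{"fn": "move_arm", "kwargs": {
  "increments": [
    [0,0,-0.069,0,0,0,0],
    [0,0,-0.137,0,0,0,0],
    [0,0,-0.206,0,0,0,0],
    [0,0,-0.274,0,0,0,0],
    [0,0,-0.343,0,0,0,0],
    [0,0,-0.411,0,0,0,0],
    [0.077,-0.009,-0.411,0,0,-0.006,0],
    [0.153,-0.018,-0.411,0,0,-0.012,0],
    [0.23,-0.027,-0.411,0,0,-0.018,0],
    [0.306,-0.036,-0.411,0,0,-0.024,0]
  ]
}}

```text
time_s: 34.37
position: [0.4379, -0.1959, 0.1813]
tcp_rot: [[0.271, 0.962, 0.0], [0.962, -0.271, 0.0], [0.0, 0.0, -1.0]]
force: [0.4, 0.2, -3.7]
opening: 0.427
grasp_force: 30.0
```

{"fn": "move_arm", "kwargs": {
  "increments": [
    [0.077,-0.003,0,0,0,-0.006,0],
    [0.154,-0.006,0,0,0,-0.012,0],
    [0.231,-0.01,0,0,0,-0.018,0],
    [0.308,-0.013,0,0,0,-0.024,0],
    [0.385,-0.016,0,0,0,-0.03,0],
    [0.462,-0.019,0,0,0,-0.036,0],
    [0.539,-0.022,0,0,0,-0.042,0],
    [0.616,-0.026,0,0,0,-0.048,0],
    [0.693,-0.029,0,0,0,-0.054,0],
    [0.693,-0.029,0,0,0,-0.054,0]
  ]
}}

```text
time_s: 35.2
position: [0.4861, 0.0087, 0.1811]
tcp_rot: [[0.101, 0.995, 0.0], [0.995, -0.101, 0.002], [0.002, -0.0, -1.0]]
force: [-0.4, -0.7, -2.8]
opening: 0.422
grasp_force: 30.0
```

{"fn": "move_arm", "kwargs": {
  "increments": [
    [0,0,0,0,0,0,0],
    [0,0,0,0,0,0,0],
    [0,0,0,0,0,0,0],
    [0,0,0,0,0,0,0]
  ]
}}

```text
time_s: 35.53
position: [0.4862, 0.0044, 0.1808]
tcp_rot: [[0.107, 0.994, -0.0], [0.994, -0.107, -0.0], [-0.0, -0.0, -1.0]]
force: [-0.2, -0.3, -2.7]
opening: 0.428
grasp_force: 30.0
```

```bash
python3 - <<'E'
from h import *
c=cap('wrist'); s=cap('side')
cv2.imwrite('pics/c8.png',np.hstack([cv2.resize(s['image'][150:300,200:380],(400,330),interpolation=cv2.INTER_CUBIC),cv2.resize(c['image'],(400,330))]))
T=(.487,.0055)
plan((*T,.11,-6,0,5),(*T,.09,-6,0,5))
E
```

```text
[[0.001,0.0,0.047,0.0,0.0,0.0,0.0],[0.001,0.001,0.094,0.0,0.0,0.0,0.0],[0.002,0.001,0.142,0.0,0.0,0.0,0.0],[0.003,0.002,0.189,0.0,0.0,-0.001,0.0],[0.004,0.002,0.236,0.0,0.0,-0.001,0.0],[0.004,0.002,0.249,0.0,0.0,-0.001,0.0],[0.004,0.002,0.263,0.0,0.0,-0.001,0.0],[0.004,0.002,0.276,0.0,0.0,-0.001,0.0],[0.004,0.002,0.289,0.0,0.0,-0.001,0.0],[0.004,0.002,0.303,0.0,0.0,-0.001,0.0]]
now [0.4863 0.0045 0.1808] j6 -6.5 f [-0.4  0.3 -2.4] g 30.0 op 36.9 t 35.6333
```

View pics/c8.png

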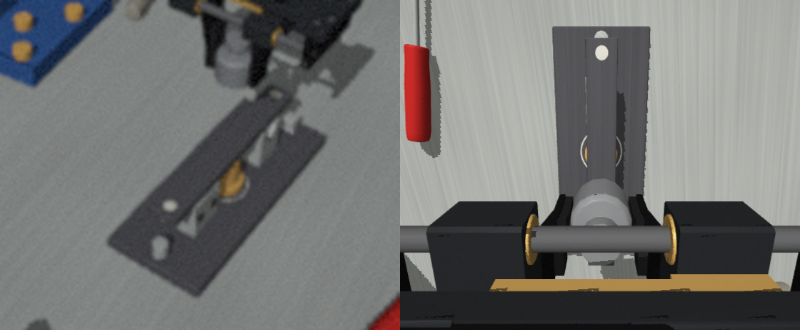

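The weight hangs upright over the straightedge, which rests on both blocks. Lowering.

{"fn": "move_arm", "kwargs": {
  "increments": [
    [0,0,0.047,0,0,0,0],
    [0.002,0,0.094,0,0,0,0],
    [0.003,0.002,0.142,0,0,0,0],
    [0.003,0.002,0.189,0,0,0,0],
    [0.003,0.002,0.236,0,0,0,0],
    [0.003,0.002,0.26,0,0,0,0],
    [0.003,0.002,0.28,0,0,0,0],
    [0.003,0.002,0.295,0,0,0,0],
    [0.003,0.002,0.305,0,0,0,0],
    [0.003,0.002,0.307,0,0,0,0]
  ]
}}

```text
time_s: 36.47
position: [0.4872, 0.006, 0.0885]
tcp_rot: [[0.105, 0.994, 0.0], [0.994, -0.105, -0.0], [-0.0, 0.0, -1.0]]
force: [0.0, -0.5, -2.7]
opening: 0.427
grasp_force: 30.0
```

{"fn": "move_arm", "kwargs": {
  "increments": [
    [0,0,0.001,0,0,0,0],
    [0,0,0.002,0,0,0,0],
    [0,0,0.002,0,0,0,0]
  ]
}}

```text
time_s: 36.72
position: [0.4874, 0.006, 0.0885]
tcp_rot: [[0.105, 0.994, 0.001], [0.994, -0.105, -0.0], [-0.0, 0.001, -1.0]]
force: [-0.0, 0.3, -2.7]
opening: 0.429
grasp_force: 30.0
```

{"fn": "move_arm", "kwargs": {
  "increments": [
    [0,0,0.001,0,0,0,0],
    [0,0,0.002,0,0,0,0],
    [0,0,0.003,0,0,0,0],
    [0,0,0.003,0,0,0,0]
  ]
}}

```text
time_s: 37.05
position: [0.4873, 0.0061, 0.0879]
tcp_rot: [[0.105, 0.994, 0.001], [0.994, -0.105, -0.0], [-0.0, 0.001, -1.0]]
force: [-1.0, 0.3, 4.7]
opening: 0.421
grasp_force: 30.0
```

Contact. I'll release and retreat.

{"fn": "move_arm", "kwargs": {
  "increments": [
    [0,0,0,0,0,0,0.7],
    [0,0,0,0,0,0,0.7],
    [0,0,0,0,0,0,0.7],
    [0,0,0,0,0,0,0.7],
    [0,0,-0.03,0,0,0,0.7],
    [0,0,-0.1,0,0,0,0.7],
    [0,0,-0.2,0,0,0,0.7],
    [0,0,-0.3,0,0,0,0.7],
    [0,0,-0.4,0,0,0,0.7],
    [0,0,-0.4,0,0,0,0.7]
  ]
}}

```text
time_s: 37.88
position: [0.4907, 0.0055, 0.2129]
tcp_rot: [[0.105, 0.994, 0.012], [0.994, -0.105, -0.002], [-0.001, 0.012, -1.0]]
force: [0.6, -0.1, 0.9]
opening: 0.703
grasp_force: 0.0
```

{"fn": "move_arm", "kwargs": {
  "increments": [
    [-0.1,0,0,0,0,0,0.7],
    [-0.2,0,0,0,0,0,0.7],
    [-0.3,0,0,0,0,0,0.7],
    [-0.4,0,0,0,0,0,0.7],
    [-0.5,0,0,0,0,0,0.7],
    [-0.6,0,0,0,0,0,0.7],
    [-0.7,0,0,0,0,0,0.7],
    [-0.8,0,0,0,0,0,0.7],
    [-0.8,0,0,0,0,0,0.7],
    [-0.8,0,0,0,0,0,0.7]
  ]
}}

```text
time_s: 38.72
position: [0.4615, -0.2339, 0.207]
tcp_rot: [[0.108, 0.994, -0.0], [0.994, -0.108, 0.0], [0.0, -0.0, -1.0]]
force: [-0.4, 0.4, 0.0]
opening: 0.7
grasp_force: 0.0
```

```bash
python3 - <<'E'
from h import *
t=cap('top'); s=cap('side')
print(bot.read_state()['force'])
for cam,cc in(('top',t),('side',s)):
  for r in nets.find_in(cam,'weight')[:1]: print(cam,r['conf'],ray(cc,r['location'],.093))
cv2.imwrite('pics/c9.png',np.hstack([cv2.resize(s['image'][150:300,200:380],(400,330),interpolation=cv2.INTER_CUBIC),cv2.resize(t['image'][190:290,200:370],(400,330),interpolation=cv2.INTER_CUBIC)]))
E
```

```text
[0.49865143 0.55447768 0.43242398]
top 0.49 [0.48574276 0.0127997  0.093     ]
side 0.52 [0.48540354 0.00652896 0.093     ]
```

View pics/c9.png

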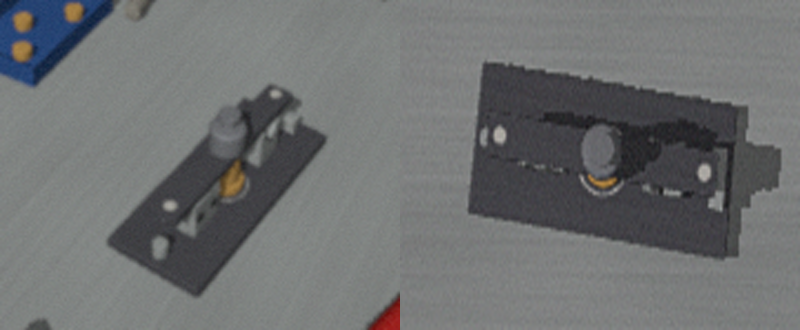

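The weight stands on the straightedge above the bush, at (229,128) in the side crop and (601,152) in the top crop. Everything is in line and clear of the arm, so I'll hand in.

```bash
python3 -c "
from rig import workorder
print(workorder.hand_in())"
```

```text
the job is handed in; nothing more can be done
None
```

I set up the height check and handed it in at about 39 s; the hand-in gave no verdict, but the last pictures show the bush, both blocks, straightedge and weight standing in line and clear of the arm, and I left the tall bush alone.

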